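Extend the pin gauge and hold it

ROBOT

A 6-joint arm with a two-finger parallel gripper is mounted at the origin on a cart in front of the work surface, level with it; the furniture and walls round the work are solid. World frame = base frame: x ahead of the robot, y to its left, z up, the work surface at z = 0. Lengths are in m, angles in rad, forces in N, time in s.
With the tool pointing down it reaches from about 0.425 to 0.95 m from the base axis. Payload 3.5 kg.
Tool frame: the origin (TCP) lies at the very end of the fingers, on their centre line; the grasp point (between the pads) lies 19 mm behind it; y points along the fingers, z is the direction in which the jaws open and shut, and the axes are right-handed (so a half turn about y gives the same grasp; the last joint's range is limited). The gripper opens to 85 mm and grips with 20 to 120 N. Pads are 22 mm wide; open, the fingers measure 114 mm over their backs; the gripper's body (76 mm by 85 mm) begins 54 mm behind the grasp point. The pads swing forward as they close: fully open they stand 13 mm farther back than shut.
Start: joints at [0.955, 0.286, 1.577, -0, 1.279, -0.15], TCP at [0.303, 0.603, 0.201] pointing down, gripper open.
Joint ranges: [-2.77, 2.77], [-0.9, 2.22], [0.21, 2.48], [-1.53, 4.67], [0.24, 2.81], [-2.84, 2.84]. Speed limits (rad/s): [2.79, 2.79, 3.14, 3.14, 3.14, 3.14].

INTERFACE

Orientations are given as a unit quaternion [x, y, z, w].
In Python, from plant import ctrl, cams gives the robot as it stands.
- The arm moves only by the tool play_rows, never from a script. Its argument "steps" is a list of rows, each an object of numbers: "claw": the finger opening in cm, from 0 to 8.54; "tx", "ty", "tz": the shift along the tool's x, y, z in cm; "ax", "ay", "az": the turn, a rotation vector about the tool's x, y, z in degrees. A call has 1 to 12 rows; each row is the pose to reach, as a shift and turn from the pose commanded when the call began, along the tool's axes at that moment; what a row does not reach only later rows make up. A row lasts 1/12 s, in which the tool goes at most 41.7 mm and 7.16 degrees, less where a joint would pass 70% of its speed; a pose out of reach is approached as far as the arm can. A call with a gripper value outside its range is refused whole. The fingers move at their own pace and stop on an object; "grip_force" is the grip in N (left out, the last holds). Time passes only in rows, so rows that repeat a pose let the fingers close. It gives the time, the measured TCP pose, the force and the opening at its end, in the units of the state.
- ctrl.get_state(): the state, without advancing time (a new reading comes with each control period).
- cams.read_camera(name): name is "side" or "top"; returns (picture, depth): 384x512x3 uint8, blue, green, red; 384x512 float32, m along the optical axis (not along the pixel's ray), 0 where there is no reading.
- cams.camera_model(name): a dict with "intrinsics" (3x3 intrinsics, pixels), "distortion" ([k1, k2, p1, p2, k3] as OpenCV has them; the pictures are not rectified), "rvec" (rotation vector, rad) and "tvec" (3), from world to camera coordinates, as OpenCV has them. Camera axes: x right, y down, z forward; pixel columns grow to the right and rows downward; lengths in m; the calibration is good to about 2 mm. A picture is of the moment at which its call begins. camera_model takes no time and is no camera call.
- ctrl.sign_off(): hands the job in, once; it reports no verdict.
The state is a dict: "time": time; "qpos": joint angles; "dq": joint speeds; "joint_efforts": joint torques, N m; "eef_pos": TCP position; "tcp_rot": TCP orientation; "contact_force": force on the tool from outside, world axes, zero at the start; "wrist_torque": the same for the moment, N m; "opening": opening from 0.0 (shut) to 1.0 (fully open).
Only numpy, scipy, OpenCV 4.12 (cv2) and the standard library are available. Lean on these libraries where they do the work, as an engineer would, in place of code of your own. Each camera call takes 0.05 s, during which the arm holds its last target.

TASK

Get the pin gauge ready for checking a spectacle frame: take the long pin out of the wooden rack and stand it fully down in the socket of the steel plate, and let go of it, with the plate still back on its bed. Then slide the plate, which has an upright bar at its other end to grip, outward along the bed (do not lift it off) until the dark line across the plate lies over the bed's outer edge. It would now tip over the edge by itself, so finish while still holding it in the gripper, with the plate level and still on the bed; leave the short pin, the loupe and the screw packet alone.

Things in the scene. Friction and masses are not known exactly. Their poses are not given: they have to be found in the camera images.
- slide_bed: Fixed slide bed: a dark steel block 250 long (x) x 96 wide (y) with its flat top 50 mm above the worktop, and on top two low aluminium side rails 8 mm high (flush with its ends) that leave a channel 70 mm wide; a foot flange 190 x 130 x 8 mm. Origin at the centre of its underside; its x axis points outward, the way the plate is to slide (roughly to the robot's right), z up.
- edge (a point): Middle of the upper outer edge of the bed's top face: 125 mm along x from the bed's origin and 50 mm up. Axes as the bed's. The line on the plate has to come over this edge.
- gauge_plate: Loose steel plate, 240 long (x) x 60 wide (y) x 8 mm thick, about 0.5 kg, lying in the bed's channel (5 mm play on each side) with all but its tail end on the bed. Origin at the centre of its underside; x points outward like the bed's, z up. It carries a socket block near the outer end and an upright bar near the other end; it balances about at its origin, so with the line at the edge it tips outward unless the bar is held down (a few newtons).
- line (a point): The dark line scribed straight across the plate, 3 mm wide: 35 mm behind the plate's origin (x = -35 mm), 155 mm from its outer end; this point lies on the plate's underside, in the middle of its width.
- bar_mid (a point): Centre of the upright dark steel bar on the plate, for gripping: 14 mm thick along x, 36 mm wide along y, 34 mm tall, standing on the plate's upper face; 102 mm behind the plate's origin, 67 mm behind the line, centre 25 mm above the plate's underside. Fixed to the plate.
- socket_mouth (a point): Centre of the upper opening of the socket: an aluminium block 30 x 30 x 28 mm fixed on the plate, 100 mm outward of the plate's origin; round hole of 12 mm, bevelled rim, 26 mm deep, straight down. Mouth 36 mm above the plate's underside.
- socket_floor (a point): Centre of the bottom of the socket's hole, 26 mm below its mouth, 10 mm above the plate's underside.
- long_pin_mid (a point): Middle (half-way up) of the long loose steel pin: 90 mm tall, round shank 10 mm thick and 50 mm long with a bevelled foot, above it a round head 16 mm thick and 40 mm long to grip; 45 g. It stands upright in one of the two holes of the rack with its foot 5 mm above the worktop. z up along the pin.
- long_pin_foot (a point): Centre of the lower end of the long pin, 45 mm below its middle.
- pin_rack: Fixed wooden rack block, 40 (x) x 90 (y) x 30 mm high, origin at the centre of its underside; two holes of 11.5 mm, 25 mm deep, at y = -25 and +25 mm in its frame. The long and the short pin stand in them, either way round.
- short_pin_mid (a point): Middle of the short pin, 60 mm tall with a 20 mm long, 16 mm thick head, in the other hole of the rack; to be left there.
- loupe: Black eye loupe, 38 mm wide, 30 mm high, origin under its centre; to be left alone.
- screw_packet: Small yellow card packet 30 x 54 x 12 mm, origin under its centre; to be left alone.

How it is judged:
On the way:
1. the long pin stands fully down in the plate's socket and is let go, while the line is still more than 60 mm short of the bed's outer edge (distance between long_pin_foot and socket_floor below 0.006 m and angle between the z axis of long_pin_mid and the z axis of gauge_plate, either way round below 0.15 rad and contact force between the fingers and long_pin below 0.1 N and x of line in the frame of edge below -0.06 m), for 0.2 s.
At the end, for the whole second after the job is handed in: The long pin is fully down in the socket (foot within 6 mm of its floor, in line with it within 0.15 rad); the line is within 6 mm of the bed's outer edge; the plate lies on the bed (within 6 mm of its top), level within 0.06 rad and still; the fingers hold it (contact over 0.5 N) (distance between long_pin_foot and socket_floor below 0.006 m and angle between the z axis of long_pin_mid and the z axis of gauge_plate, either way round below 0.15 rad and x of line in the frame of edge between -0.006 and 0.006 m and z of line in the frame of edge between -0.004 and 0.006 m and angle between gauge_plate's own z axis and vertical below 0.06 rad and linear speed of gauge_plate below 0.02 m/s and contact force between the fingers and gauge_plate above 0.5 N); the arm keeps its last pose, push and grip.
It fails at once if the plate is tipped (angle between gauge_plate's own z axis and vertical above 0.2 rad).
It fails at once if the plate is lifted off the bed (z of gauge_plate in the frame of edge above 0.025 m).
It fails at once if the short pin is pulled out or displaced (distance of short_pin_mid from where it was at the start of the episode above 0.02 m).
It fails at once if the loupe is displaced (distance of loupe from where it was at the start of the episode above 0.03 m).
It fails at once if the screw packet is displaced (distance of screw_packet from where it was at the start of the episode above 0.03 m).
It also fails if it takes over 51 s, if anything falls off the work surface, if the arm or the gripper's body presses on something with over 40 N, if the wrist force passes 120 N, or if a joint passes its speed limit or range.

## Working session

There is one attempt and no reset: what is moved stays moved. The work goes in short steps, Python scripts to look and compute and a tool call to move; the robot and the scene stay as the last step left them, time stands still between calls to the robot, and variables do not carry over. Pictures are saved under pics/ and viewed, and the job is handed in when it is done.

Besides the shell and the picture viewer there is one more tool, called after ">>>" by a JSON object that holds its "name" and its "arguments". play_rows: Moves the arm, as the interface text tells. Its arguments: {"type":"object","properties":{"steps":{"type":"array","items":{"type":"object","properties":{"claw":{"type":"number"},"tx":{"type":"number"},"ty":{"type":"number"},"tz":{"type":"number"},"ax":{"type":"number"},"ay":{"type":"number"},"az":{"type":"number"}}}},"grip_force":{"type":"number"}},"required":["steps"]}

```bash
mkdir -p pics; ls
cat > h.py <<'E'
import numpy as np,cv2
from plant import ctrl,cams
def grab(n,tag):
    im,d=cams.read_camera(n); cv2.imwrite(f'pics/{tag}.png',im); np.save(f'pics/{tag}.npy',d); return im,d
def model(n):
    m=cams.camera_model(n); K=np.array(m['intrinsics'],float);D=np.array(m['distortion'],float)
    R=cv2.Rodrigues(np.array(m['rvec'],float))[0];t=np.array(m['tvec'],float).ravel(); return K,D,R,t
def ray(n,u,v):
    K,D,R,t=model(n); p=cv2.undistortPoints(np.array([[[u,v]]],float),K,D)[0,0]
    return -R.T@t, R.T@np.array([p[0],p[1],1.])
def atz(n,u,v,z):
    o,d=ray(n,u,v); return o+d*(z-o[2])/d[2]
def atd(n,u,v,dep):
    o,d=ray(n,u,v); return o+d*dep
def proj(n,P):
    K,D,R,t=model(n); return cv2.projectPoints(np.array(P,float).reshape(-1,1,3),cv2.Rodrigues(R)[0],t,K,D)[0].reshape(-1,2)
def crop(tag,x0,y0,x1,y1,s):
    im=cv2.imread(f'pics/{tag}.png')[y0:y1,x0:x1]; cv2.imwrite(f'pics/{tag}_c{x0}_{y0}.png',cv2.resize(im,None,fx=s,fy=s,interpolation=cv2.INTER_CUBIC))
E
python3 - <<'E'
from h import *
s=ctrl.get_state()
for k,v in s.items(): print(k,np.round(v,4))
for n in('top','side'):
    grab(n,n+'0'); K,D,R,t=model(n); print(n,K.diagonal(),D,-R.T@t,R[2])
E
```

```text
pics
time 0.0
qpos [ 0.955   0.2872  1.5782 -0.      1.2786 -0.15  ]
dq [-0.0003  0.0011 -0.0001  0.0008  0.0005 -0.0003]
joint_efforts [-1.50000e-03 -4.06004e+01 -2.92618e+01 -3.00000e-04  6.00000e-03
 -0.00000e+00]
eef_pos [0.3027 0.6025 0.2   ]
tcp_rot [ 0.6888 -0.1635  0.1629 -0.6872]
contact_force [ 0.0091 -0.2156  0.0336]
wrist_torque [ 0.0661  0.0524 -0.0371]
opening 0.9978
top [447.5864194 447.5864194   1.       ] [0.05701437 0.         0.         0.         0.        ] [0.28186705 0.23439496 1.11210695] [ 0.17986278 -0.00201533 -0.98368964]
side [498.82253497 498.82253497   1.        ] [0.04566804 0.         0.         0.         0.        ] [ 0.13217904 -0.56435827  0.69725258] [ 0.30969342  0.75427307 -0.57893189]
```

View pics/top0.png

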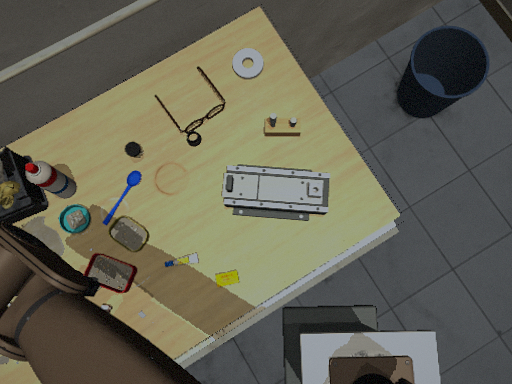

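View pics/side0.png

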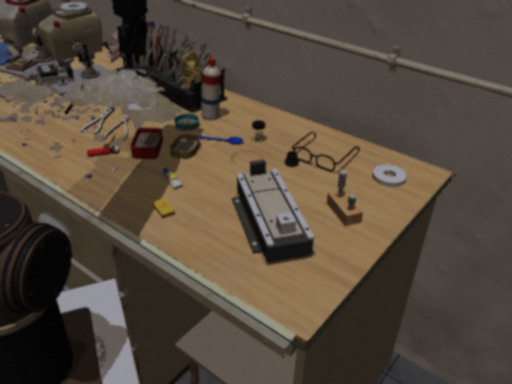

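The top view shows the bed and plate around (275,190), with the bar at the left (229,183), the socket at the right (315,188) and the line near (258,188). The rack is at (282,126), with the taller pin on the left at (273,120). I'll enlarge this area.

Run:
```python
from h import *
crop('top0',210,100,340,230,6); crop('side0',220,140,380,270,5)
```

```text
(no output)
```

View pics/top0_c210_100.png

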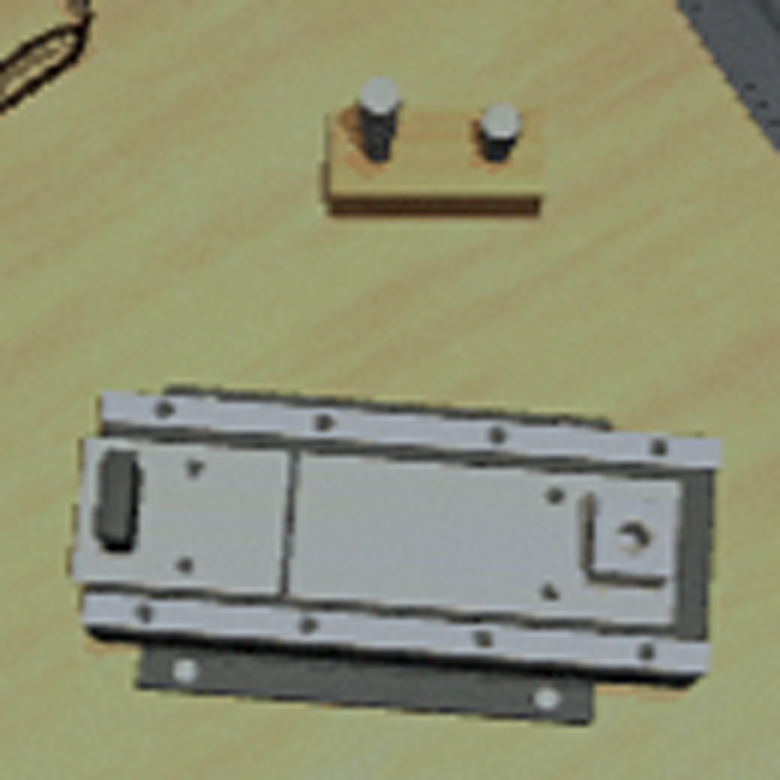

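View pics/side0_c220_140.png

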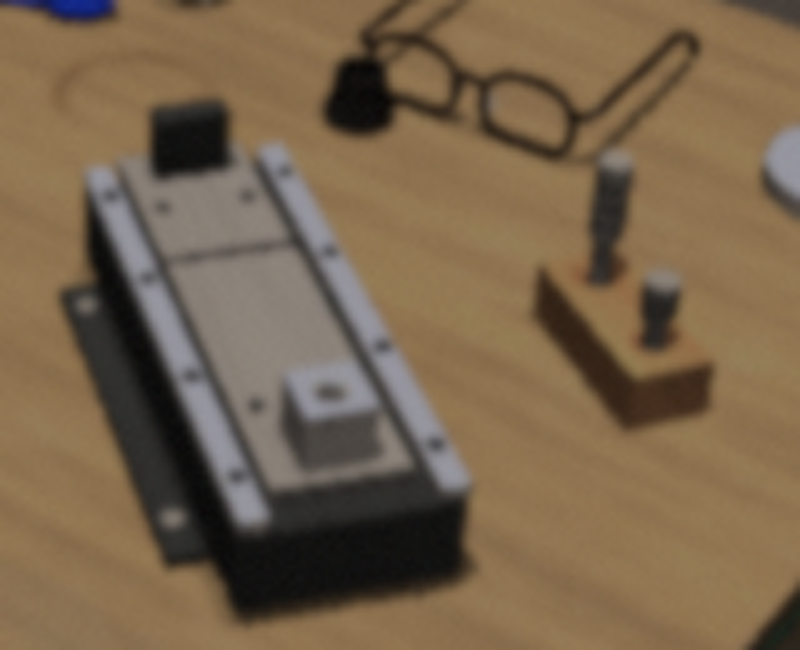

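```bash
cat >> h.py <<'E'
def tc(c,r,z): return atz('top',(c+.5)/6-.5+210,(r+.5)/6-.5+100,z)
def sc(c,r,z): return atz('side',(c+.5)/5-.5+220,(r+.5)/5-.5+140,z)
E
python3 - <<'E'
from h import *
np.set_printoptions(precision=4,suppress=True)
for k,a in {'longtop':(379,97,.095),'shorttop':(500,121,.065),'socket':(634,538,.086),'lineU':(295,452,.058),'lineL':(285,595,.058),
'tailU':(85,437,.058),'tailL':(75,580,.058),'outU':(683,482,.058),'outL':(672,625,.058),
'railUoutTop':(720,440,.058),'railUoutB':(718,468,.058),'railLoutT':(708,643,.058),'railLoutB':(705,673,.058),'railUinT':(102,393,.058),'railLinT':(83,592,.058),'rackTL':(331,113,.03),'rackTR':(543,112,.03),'rackBL':(329,195,.03),'rackBR':(541,195,.03)}.items(): print(k,tc(*a))
print('side')
for k,a in {'longtop':(616,162,.095),'shorttop':(662,283,.065),'socket':(333,393,.086),'lineL':(170,261,.058),'lineR':(297,240,.058)}.items(): print(k,sc(*a))
E
```

```text
longtop [0.6633 0.2081 0.095 ]
shorttop [0.6628 0.1583 0.065 ]
socket [0.4837 0.1141 0.086 ]
lineU [0.5283 0.2455 0.058 ]
lineL [0.4699 0.2509 0.058 ]
tailU [0.5368 0.3299 0.058 ]
tailL [0.4783 0.3345 0.058 ]
outU [0.5116 0.0901 0.058 ]
outL [0.4536 0.0974 0.058 ]
railUoutTop [0.5284 0.0744 0.058 ]
railUoutB [0.5169 0.0758 0.058 ]
railLoutT [0.446  0.0835 0.058 ]
railLoutB [0.434  0.0853 0.058 ]
railUinT [0.5548 0.3228 0.058 ]
railLinT [0.4733 0.3313 0.058 ]
rackTL [0.6811 0.2269 0.03  ]
rackTR [0.679  0.1375 0.03  ]
rackBL [0.6451 0.2288 0.03  ]
rackBR [0.6426 0.1398 0.03  ]
side
longtop [0.6614 0.2096 0.095 ]
shorttop [0.6589 0.1585 0.065 ]
socket [0.4823 0.1152 0.086 ]
lineL [0.4696 0.2548 0.058 ]
lineR [0.5285 0.2503 0.058 ]
```

```bash
cat >> h.py <<'E'
from scipy.spatial.transform import Rotation as Ro
def goto(pos,jaw_deg):
    """shift/turn in tool axes (cm,deg) from current commanded(~measured) pose to TCP pos, tool down, jaw axis at jaw_deg (world yaw)"""
    s=ctrl.get_state(); R=Ro.from_quat(s['tcp_rot']).as_matrix(); p=np.array(s['eef_pos'])
    best=None
    for a in (jaw_deg,jaw_deg+180):
        z=np.array([np.cos(np.radians(a)),np.sin(np.radians(a)),0]);y=np.array([0,0,-1.]);x=np.cross(y,z)
        rv=Ro.from_matrix(R.T@np.c_[x,y,z]).as_rotvec(degrees=True)
        if best is None or np.linalg.norm(rv)<np.linalg.norm(best): best=rv
    return R.T@(np.array(pos)-p)*100,best
E
python3 - <<'E'
from h import *
np.set_printoptions(precision=3,suppress=True)
s=ctrl.get_state();R=Ro.from_quat(s['tcp_rot']).as_matrix();print(R)
print(np.degrees(np.arctan2(R[1,2],R[0,2])))
d=np.array([-.105,-.9945]);print('plate yaw',np.degrees(np.arctan2(d[1],d[0])))
yaw=np.degrees(np.arctan2(d[1],d[0]))+90
print(yaw,goto([.6625,.2088,.16],yaw)); print(goto([.6625,.2088,.062],yaw))
E
```

```text
[[ 0.893 -0.001  0.449]
 [-0.449 -0.002  0.893]
 [-0.    -1.    -0.002]]
63.31010058373485
plate yaw -96.0269994497233
-6.026999449723306 (array([ 49.83 ,   4.042, -19.014]), array([ 0.116, 69.337,  0.055]))
(array([ 49.833,  13.842, -18.994]), array([ 0.116, 69.337,  0.055]))
```

>>> {"name": "play_rows", "arguments": {"steps": [{"claw": 5,"tx": 12.5,"ty": 1,"tz": -4.75,"ay": 17.3},{"claw": 5,"tx": 25,"ty": 2,"tz": -9.5,"ay": 34.7},{"claw": 5,"tx": 37.5,"ty": 3,"tz": -14.3,"ay": 52},{"claw": 5,"tx": 49.8,"ty": 4,"tz": -19,"ax": 0.1,"ay": 69.3},{"claw": 5,"tx": 49.8,"ty": 4,"tz": -19,"ax": 0.1,"ay": 69.3},{"claw": 5,"tx": 49.8,"ty": 4,"tz": -19,"ax": 0.1,"ay": 69.3},{"claw": 5,"tx": 49.8,"ty": 4,"tz": -19,"ax": 0.1,"ay": 69.3},{"claw": 5,"tx": 49.8,"ty": 4,"tz": -19,"ax": 0.1,"ay": 69.3},{"claw": 5,"tx": 49.8,"ty": 4,"tz": -19,"ax": 0.1,"ay": 69.3},{"claw": 5,"tx": 49.8,"ty": 4,"tz": -19,"ax": 0.1,"ay": 69.3},{"claw": 5,"tx": 49.8,"ty": 4,"tz": -19,"ax": 0.1,"ay": 69.3},{"claw": 5,"tx": 49.8,"ty": 4,"tz": -19,"ax": 0.1,"ay": 69.3}], "grip_force": 40}}

```text
invalid input at $.steps[0]: expected keys claw, tx, ty, tz, ax, ay, az
```

Run:
```python
from h import *
np.set_printoptions(precision=3,suppress=True)
s=ctrl.get_state(); print(s['time'],s['eef_pos'],s['dq'],s['opening'],s['contact_force'])
print(goto([.6625,.2088,.15],-6.03))
```

```text
0.1 [0.303 0.603 0.2  ] [ 0.001 -0.003 -0.004  0.     0.001 -0.001] 0.9998837816867499 [-0.547 -0.253 -0.312]
(array([ 49.83 ,   5.042, -19.012]), array([ 0.116, 69.34 ,  0.055]))
```

All seven keys are required, so I'll resend.

>>> {"name": "play_rows", "arguments": {"steps": [{"claw": 5,"tx": 12.5,"ty": 1,"tz": -4.75,"ax": 0,"ay": 17.3,"az": 0},{"claw": 5,"tx": 25,"ty": 2,"tz": -9.5,"ax": 0,"ay": 34.7,"az": 0},{"claw": 5,"tx": 37.5,"ty": 3,"tz": -14.3,"ax": 0,"ay": 52,"az": 0},{"claw": 5,"tx": 49.8,"ty": 4,"tz": -19,"ax": 0.1,"ay": 69.3,"az": 0},{"claw": 5,"tx": 49.8,"ty": 4,"tz": -19,"ax": 0.1,"ay": 69.3,"az": 0},{"claw": 5,"tx": 49.8,"ty": 4,"tz": -19,"ax": 0.1,"ay": 69.3,"az": 0},{"claw": 5,"tx": 49.8,"ty": 4,"tz": -19,"ax": 0.1,"ay": 69.3,"az": 0},{"claw": 5,"tx": 49.8,"ty": 4,"tz": -19,"ax": 0.1,"ay": 69.3,"az": 0},{"claw": 5,"tx": 49.8,"ty": 4,"tz": -19,"ax": 0.1,"ay": 69.3,"az": 0},{"claw": 5,"tx": 49.8,"ty": 4,"tz": -19,"ax": 0.1,"ay": 69.3,"az": 0},{"claw": 5,"tx": 49.8,"ty": 4,"tz": -19,"ax": 0.1,"ay": 69.3,"az": 0},{"claw": 5,"tx": 49.8,"ty": 4,"tz": -19,"ax": 0.1,"ay": 69.3,"az": 0}], "grip_force": 40}}

```text
time: 1.1
eef_pos: [0.6402, 0.2332, 0.1632]
tcp_rot: [-0.473, 0.526, -0.525, 0.473]
contact_force: [-0.4, 0.5, -0.0]
opening: 0.585
```

Run:
```python
from h import *
np.set_printoptions(precision=3,suppress=True)
s=ctrl.get_state(); print(s['time'],s['eef_pos'],s['dq'],s['opening'],s['contact_force'])
print(goto([.6625,.2088,.15],-6.03))
```

```text
1.1 [0.64  0.233 0.163] [-0.646  0.412 -0.449  0.004  0.032 -0.65 ] 0.5846066897653368 [-0.359  0.48  -0.   ]
(array([2.197, 1.321, 2.469]), array([-0.018,  0.021, -0.04 ]))
```

>>> {"name": "play_rows", "arguments": {"steps": [{"claw": 4,"tx": 0,"ty": 0,"tz": 0,"ax": 0,"ay": 0,"az": 0},{"claw": 4,"tx": 0,"ty": 0,"tz": 0,"ax": 0,"ay": 0,"az": 0},{"claw": 4,"tx": 0,"ty": 0,"tz": 0,"ax": 0,"ay": 0,"az": 0}]}}

```text
time: 1.35
eef_pos: [0.639, 0.2351, 0.1632]
tcp_rot: [-0.473, 0.526, -0.525, 0.473]
contact_force: [0.4, 0.7, 0.7]
opening: 0.47
```

Run:
```python
from h import *
np.set_printoptions(precision=3,suppress=True)
s=ctrl.get_state(); print(s['time'],s['eef_pos'],s['dq'],s['opening'],s['contact_force'])
print(goto([.6625,.2088,.15],-6.03)); print(goto([.6625,.2088,.064],-6.03))
```

```text
1.35 [0.639 0.235 0.163] [ 0.032 -0.014  0.006 -0.001 -0.    -0.001] 0.47014831427471526 [0.398 0.679 0.656]
(array([2.371, 1.319, 2.618]), array([ 0.023,  0.008, -0.057]))
(array([2.38 , 9.919, 2.622]), array([ 0.023,  0.008, -0.057]))
```

>>> {"name": "play_rows", "arguments": {"steps": [{"claw": 4,"tx": 2.37,"ty": 1.3,"tz": 2.6,"ax": 0,"ay": 0,"az": 0},{"claw": 4,"tx": 2.37,"ty": 1.3,"tz": 2.6,"ax": 0,"ay": 0,"az": 0},{"claw": 4,"tx": 2.37,"ty": 1.3,"tz": 2.6,"ax": 0,"ay": 0,"az": 0},{"claw": 4,"tx": 2.37,"ty": 1.3,"tz": 2.6,"ax": 0,"ay": 0,"az": 0}]}}

```text
time: 1.68
eef_pos: [0.6619, 0.2103, 0.151]
tcp_rot: [-0.473, 0.525, -0.525, 0.474]
contact_force: [-0.7, 0.0, 0.3]
opening: 0.468
```

Run:
```python
from h import *
np.set_printoptions(precision=3,suppress=True)
s=ctrl.get_state(); print(s['time'],s['eef_pos'],s['dq'],s['opening'],s['contact_force'])
print(goto([.6625,.2088,.064],-6.03))
grab('side','side1'); crop('side1',250,100,400,230,5)
```

```text
1.6833 [0.662 0.21  0.151] [ 0.007 -0.012 -0.005 -0.001 -0.001 -0.001] 0.4682920853022562 [-0.733  0.045  0.26 ]
(array([0.156, 8.696, 0.074]), array([-0.026,  0.124, -0.075]))
```

View pics/side1_c250_100.png

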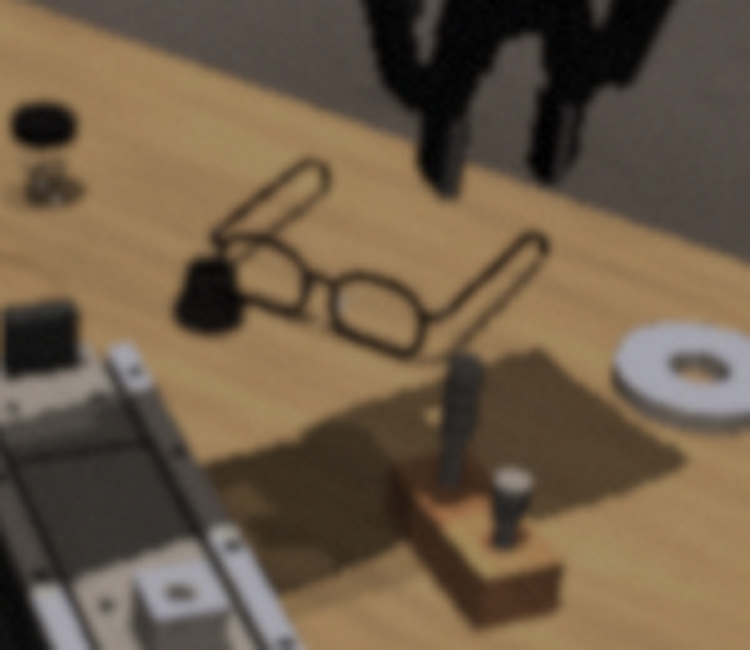

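The fingertips at crop (445,190) and (548,180) straddle the point above the long pin, whose top is at (465,360). I'll check this by projecting the TCP.

Run:
```python
from h import *
np.set_printoptions(precision=1,suppress=True)
s=ctrl.get_state();R=Ro.from_quat(s['tcp_rot']).as_matrix();p=np.array(s['eef_pos'])
q=proj('side',[p,p+R[:,2]*.02,p-R[:,2]*.02,[p[0],p[1],.095]]); print((q-[250,100])*5)
```

```text
[[480.6 248.3]
 [523.8 242.4]
 [437.1 254.2]
 [464.1 358.7]]
```

Run:
```python
from h import *
np.set_printoptions(precision=3,suppress=True)
grab('top','top1'); crop('top1',200,40,340,180,5)
im=cv2.imread('pics/side1.png'); d=np.load('pics/side1.npy')
# points in side depth near fingers above table
pts=[]
for v in range(100,145):
    for u in range(315,380):
        if d[v,u]>0:
            P=atd('side',u,v,d[v,u])
            if .1<P[2]<.25 and abs(P[0]-.66)<.12 and abs(P[1]-.21)<.1: pts.append((u,v,*P))
pts=np.array(pts); print(len(pts))
if len(pts):
    for v in range(100,145,3):
        q=pts[pts[:,1]==v]
        if len(q): print(v,[ (int(a[0]),*np.round(a[2:],3)) for a in q[::max(1,len(q)//6)]])
```

```text
741
103 [(370, np.float64(0.709), np.float64(0.22), np.float64(0.248))]
106 [(336, np.float64(0.636), np.float64(0.231), np.float64(0.248)), (369, np.float64(0.705), np.float64(0.215), np.float64(0.244)), (370, np.float64(0.706), np.float64(0.214), np.float64(0.244)), (371, np.float64(0.707), np.float64(0.211), np.float64(0.246)), (372, np.float64(0.712), np.float64(0.215), np.float64(0.243)), (373, np.float64(0.712), np.float64(0.212), np.float64(0.245)), (374, np.float64(0.715), np.float64(0.213), np.float64(0.243))]
109 [(324, np.float64(0.607), np.float64(0.228), np.float64(0.248)), (338, np.float64(0.634), np.float64(0.219), np.float64(0.247)), (359, np.float64(0.681), np.float64(0.215), np.float64(0.242)), (369, np.float64(0.704), np.float64(0.213), np.float64(0.239)), (372, np.float64(0.708), np.float64(0.208), np.float64(0.24)), (375, np.float64(0.704), np.float64(0.193), np.float64(0.248)), (378, np.float64(0.711), np.float64(0.193), np.float64(0.247))]
112 [(325, np.float64(0.608), np.float64(0.224), np.float64(0.243)), (337, np.float64(0.633), np.float64(0.219), np.float64
[... 3678 characters left out ...]
p.float64(0.635), np.float64(0.207), np.float64(0.191)), (339, np.float64(0.634), np.float64(0.202), np.float64(0.194)), (340, np.float64(0.636), np.float64(0.202), np.float64(0.194)), (341, np.float64(0.64), np.float64(0.204), np.float64(0.192)), (358, np.float64(0.682), np.float64(0.204), np.float64(0.185)), (359, np.float64(0.679), np.float64(0.197), np.float64(0.189)), (360, np.float64(0.682), np.float64(0.198), np.float64(0.187)), (361, np.float64(0.684), np.float64(0.197), np.float64(0.187))]
139 [(338, np.float64(0.632), np.float64(0.201), np.float64(0.188)), (339, np.float64(0.637), np.float64(0.204), np.float64(0.186)), (340, np.float64(0.638), np.float64(0.203), np.float64(0.186))]
```

View pics/top1_c200_40.png

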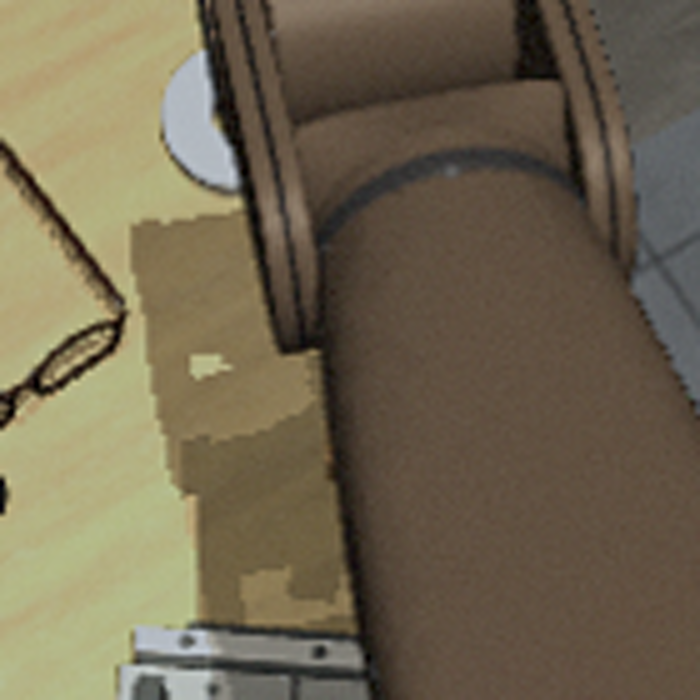

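Run:
```python
from h import *
np.set_printoptions(precision=3,suppress=True)
d=np.load('pics/side1.npy')
print(atd('side',330,200,d[200,330]), atd('side',352,196,d[196,352]),atd('side',390,174,d[174,390]),atd('side',343,173,d[173,343]))
print(proj('side',[[.3027,.6025,.2],[.3027,.6025,.235]]))
crop('side0',80,0,220,110,5)
crop('side1',310,80,390,160,9)
```

```text
[0.642 0.215 0.02 ] [0.656 0.155 0.068] [0.853 0.283 0.   ] [0.659 0.205 0.096]
[[138.656  79.714]
 [136.935  65.9  ]]
```

View pics/side0_c80_0.png

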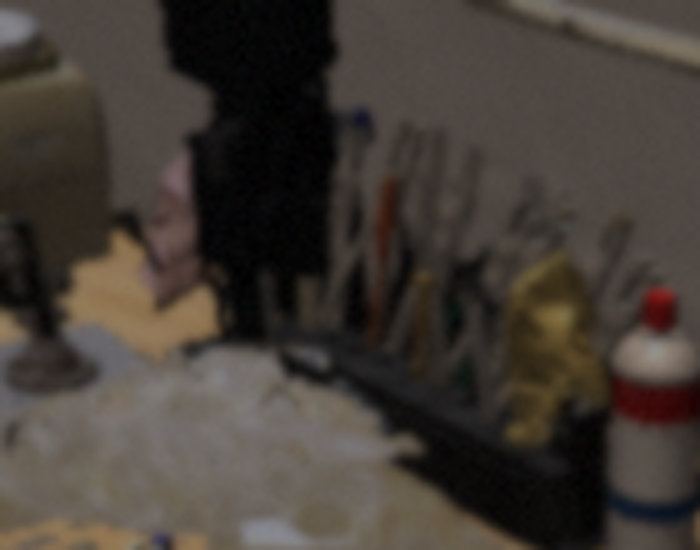

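View pics/side1_c310_80.png

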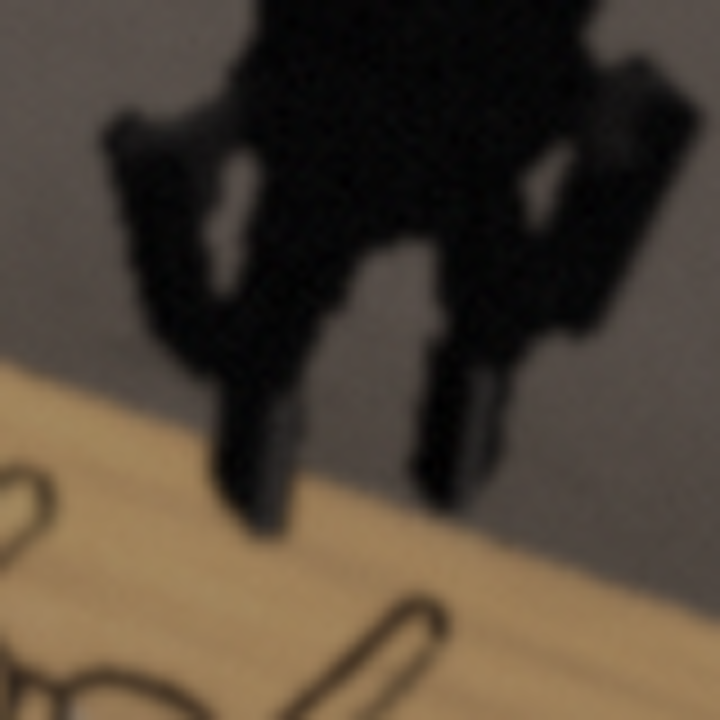

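Run:
```python
from h import *
np.set_printoptions(precision=3,suppress=True)
d=np.load('pics/side1.npy')
for v in range(70,112,4): print(v,[tuple(np.round(atd('side',u,v,d[v,u]),3).tolist()) for u in (346,350,354,358)])
for (u,v) in((354,106),(339.5,139)):
    o,r=ray('side',u,v)
    for y in(.17,.19,.21): print(u,v,o+r*(y-o[1])/r[1])
```

```text
70 [(0.629, 0.201, 0.337), (0.63, 0.19, 0.341), (0.634, 0.183, 0.343), (0.638, 0.176, 0.345)]
74 [(0.627, 0.196, 0.331), (0.63, 0.188, 0.334), (0.635, 0.182, 0.336), (0.642, 0.18, 0.336)]
78 [(0.627, 0.195, 0.324), (0.634, 0.191, 0.324), (0.638, 0.185, 0.326), (0.643, 0.18, 0.328)]
82 [(0.626, 0.192, 0.317), (0.633, 0.188, 0.318), (0.637, 0.182, 0.32), (0.643, 0.177, 0.321)]
86 [(0.634, 0.201, 0.304), (0.636, 0.191, 0.308), (0.639, 0.182, 0.311), (0.644, 0.177, 0.313)]
90 [(0.636, 0.202, 0.295), (0.643, 0.199, 0.296), (0.652, 0.199, 0.294), (0.661, 0.199, 0.293)]
94 [(0.636, 0.202, 0.287), (0.643, 0.197, 0.288), (0.65, 0.195, 0.288), (0.662, 0.198, 0.285)]
98 [(0.639, 0.203, 0.278), (0.643, 0.195, 0.281), (0.65, 0.193, 0.281), (0.664, 0.2, 0.275)]
102 [(0.637, 0.198, 0.272), (0.644, 0.195, 0.272), (0.656, 0.2, 0.268), (0.664, 0.198, 0.268)]
106 [(0.638, 0.198, 0.263), (0.646, 0.196, 0.262), (0.132, -0.564, 0.697), (0.667, 0.2, 0.257)]
110 [(0.638, 0.196, 0.255), (0.86, 0.511, 0.07), (0.869, 0.504, 0.072), (0.683, 0.22, 0.237)]
354 106 [0.637 0.17  0.276]
354 106 [0.651 0.19  0.265]
354 106 [0.665 0.21  0.253]
339.5 139 [0.615 0.17  0.208]
339.5 139 [0.628 0.19  0.195]
339.5 139 [0.642 0.21  0.182]
```

The side view puts the whole gripper about 25–30 mm higher than the reported TCP, although x and y agree. I'll go down to a height that is safe under either reading, then look again.

>>> {"name": "play_rows", "arguments": {"steps": [{"claw": 4,"tx": 0.15,"ty": 3.5,"tz": 0.07,"ax": 0,"ay": 0.1,"az": 0},{"claw": 4,"tx": 0.15,"ty": 6,"tz": 0.07,"ax": 0,"ay": 0.1,"az": 0},{"claw": 4,"tx": 0.15,"ty": 8.7,"tz": 0.07,"ax": 0,"ay": 0.1,"az": 0},{"claw": 4,"tx": 0.15,"ty": 8.7,"tz": 0.07,"ax": 0,"ay": 0.1,"az": 0},{"claw": 4,"tx": 0.15,"ty": 8.7,"tz": 0.07,"ax": 0,"ay": 0.1,"az": 0}]}}

```text
time: 2.2
eef_pos: [0.6618, 0.208, 0.0626]
tcp_rot: [-0.474, 0.526, -0.525, 0.472]
contact_force: [-0.4, -0.1, 0.7]
opening: 0.467
```

Run:
```python
from h import *
np.set_printoptions(precision=3,suppress=True)
s=ctrl.get_state(); print(s['time'],s['eef_pos'],s['dq'],s['opening'],s['contact_force'])
print(goto([.6625,.2088,.064],-6.03))
grab('side','side2'); crop('side2',300,120,380,200,9)
```

```text
2.2 [0.662 0.208 0.063] [-0.003 -0.04  -0.061 -0.001 -0.004 -0.001] 0.46702282210159335 [-0.379 -0.052  0.692]
(array([-0.085, -0.143,  0.066]), array([ 0.142,  0.009, -0.003]))
```

View pics/side2_c300_120.png

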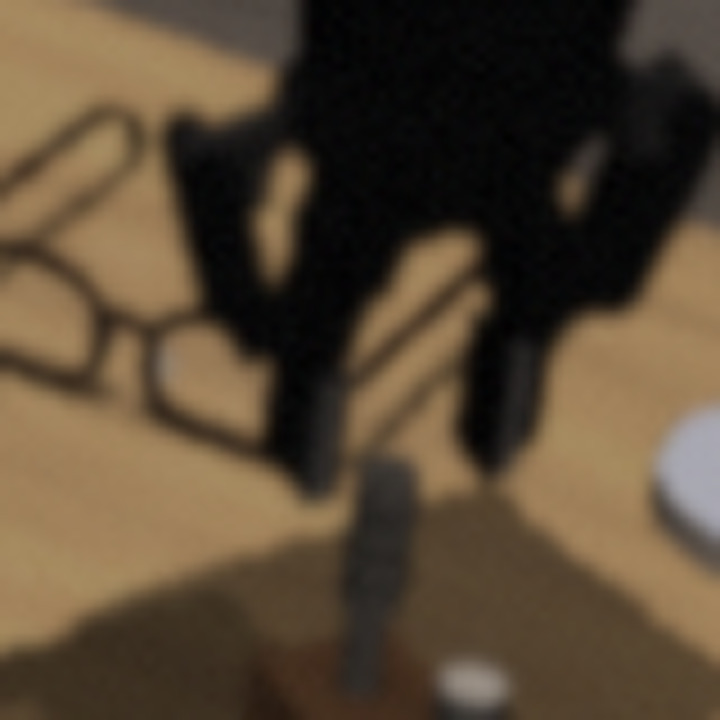

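Here the tips at crop (320,490) and (490,475) are level with the pin top at (387,465), so the tips really are about 30 mm above the reported z. I'll lower to a reported 0.040. That is still above the rack under either reading.

>>> {"name": "play_rows", "arguments": {"steps": [{"claw": 4,"tx": -0.05,"ty": 1,"tz": 0.05,"ax": 0.1,"ay": 0,"az": 0},{"claw": 4,"tx": -0.05,"ty": 2.2,"tz": 0.05,"ax": 0.1,"ay": 0,"az": 0},{"claw": 4,"tx": -0.05,"ty": 2.2,"tz": 0.05,"ax": 0.1,"ay": 0,"az": 0},{"claw": 4,"tx": -0.05,"ty": 2.2,"tz": 0.05,"ax": 0.1,"ay": 0,"az": 0}]}}

```text
time: 2.58
eef_pos: [0.6635, 0.2077, 0.0412]
tcp_rot: [0.472, -0.526, 0.526, -0.473]
contact_force: [0.0, -0.2, -0.5]
opening: 0.47
```

Run:
```python
from h import *
np.set_printoptions(precision=3,suppress=True)
s=ctrl.get_state(); print(s['time'],s['eef_pos'],s['dq'],s['opening'],s['contact_force'])
im,d=grab('side','side3'); crop('side3',310,130,370,200,9)
for v in range(156,184,3): print(v,[(u,*np.round(atd('side',u,v,d[v,u]),3).tolist()) for u in range(326,362,2) if atd('side',u,v,d[v,u])[2]>.05])
```

```text
2.5833 [0.664 0.208 0.041] [-0.002 -0.009 -0.014 -0.001  0.001 -0.   ] 0.4698956169708975 [ 0.007 -0.155 -0.537]
156 [(326, 0.608, 0.2, 0.153), (328, 0.613, 0.2, 0.152), (332, 0.634, 0.218, 0.137), (334, 0.636, 0.213, 0.14), (336, 0.636, 0.206, 0.144), (338, 0.636, 0.199, 0.147), (340, 0.637, 0.192, 0.151), (342, 0.642, 0.192, 0.15), (344, 0.648, 0.194, 0.148), (352, 0.683, 0.215, 0.128), (354, 0.688, 0.215, 0.127), (356, 0.679, 0.195, 0.141), (358, 0.681, 0.191, 0.143), (360, 0.684, 0.189, 0.143)]
159 [(326, 0.608, 0.199, 0.146), (328, 0.615, 0.202, 0.143), (330, 0.634, 0.224, 0.126), (332, 0.636, 0.22, 0.128), (334, 0.64, 0.218, 0.128), (336, 0.634, 0.201, 0.14), (338, 0.634, 0.194, 0.143), (340, 0.638, 0.192, 0.144), (342, 0.644, 0.194, 0.142), (354, 0.687, 0.212, 0.122), (356, 0.68, 0.195, 0.133), (358, 0.685, 0.195, 0.132), (360, 0.689, 0.194, 0.132)]
162 [(326, 0.611, 0.202, 0.136), (328, 0.615, 0.201, 0.136), (330, 0.624, 0.207, 0.131), (332, 0.632, 0.212, 0.126), (334, 0.636, 0.21, 0.126), (336, 0.636, 0.203, 0.131), (338, 0.638, 0.199, 0.132), (340, 0.642, 0.197, 0.132), (35
[... 1462 characters left out ...]
.694, 0.199, 0.089)]
177 [(330, 0.633, 0.214, 0.086), (332, 0.632, 0.204, 0.092), (334, 0.638, 0.205, 0.09), (336, 0.639, 0.199, 0.094), (340, 0.653, 0.205, 0.086), (342, 0.657, 0.203, 0.087), (344, 0.662, 0.203, 0.086), (350, 0.686, 0.214, 0.073), (352, 0.682, 0.202, 0.082), (354, 0.684, 0.197, 0.085), (356, 0.686, 0.193, 0.087)]
180 [(332, 0.634, 0.206, 0.082), (334, 0.635, 0.199, 0.087), (336, 0.638, 0.196, 0.088), (338, 0.656, 0.216, 0.071), (340, 0.652, 0.202, 0.08), (342, 0.66, 0.206, 0.077), (344, 0.662, 0.202, 0.079), (354, 0.684, 0.196, 0.077)]
183 [(334, 0.636, 0.2, 0.078), (338, 0.653, 0.21, 0.067), (340, 0.656, 0.206, 0.069), (342, 0.659, 0.203, 0.07), (344, 0.664, 0.203, 0.069)]
```

View pics/side3_c310_130.png

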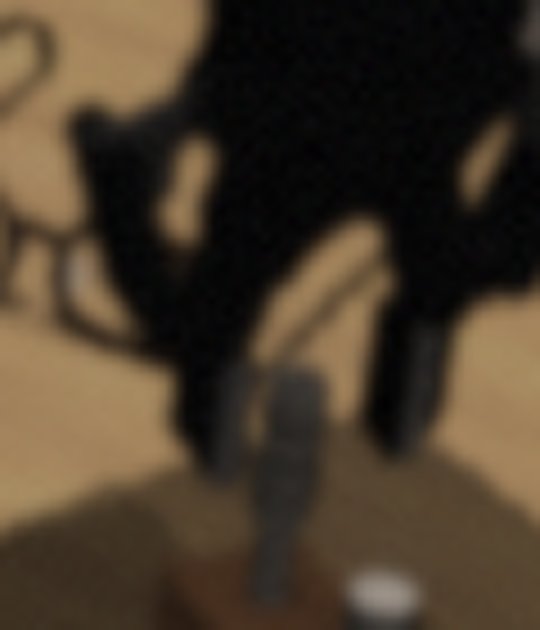

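The fingers straddle the pin: depth puts their midpoint at (0.6615, 0.2085) and the pin at about (0.661, 0.210). The tip is at a visual z of about 0.074, so I'll lower another 13 mm and close.

>>> {"name": "play_rows", "arguments": {"steps": [{"claw": 4,"tx": -0.2,"ty": 0.7,"tz": -0.1,"ax": 0,"ay": 0,"az": 0},{"claw": 4,"tx": -0.2,"ty": 1.3,"tz": -0.1,"ax": 0,"ay": 0,"az": 0},{"claw": 4,"tx": -0.2,"ty": 1.3,"tz": -0.1,"ax": 0,"ay": 0,"az": 0}]}}

```text
time: 2.88
eef_pos: [0.6623, 0.2098, 0.0272]
tcp_rot: [0.473, -0.526, 0.526, -0.473]
contact_force: [-0.2, -0.5, -1.4]
opening: 0.473
```

>>> {"name": "play_rows", "arguments": {"steps": [{"claw": 1.2,"tx": 0,"ty": 0,"tz": 0,"ax": 0,"ay": 0,"az": 0},{"claw": 1.2,"tx": 0,"ty": 0,"tz": 0,"ax": 0,"ay": 0,"az": 0},{"claw": 1.2,"tx": 0,"ty": 0,"tz": 0,"ax": 0,"ay": 0,"az": 0},{"claw": 1.2,"tx": 0,"ty": 0,"tz": 0,"ax": 0,"ay": 0,"az": 0},{"claw": 1.2,"tx": 0,"ty": 0,"tz": 0,"ax": 0,"ay": 0,"az": 0},{"claw": 1.2,"tx": 0,"ty": 0,"tz": 0,"ax": 0,"ay": 0,"az": 0}], "grip_force": 40}}

```text
time: 3.38
eef_pos: [0.6631, 0.2099, 0.029]
tcp_rot: [0.472, -0.525, 0.526, -0.473]
contact_force: [-1.5, -1.0, -0.0]
opening: 0.171
```

Run:
```python
from h import *
np.set_printoptions(precision=3,suppress=True)
s=ctrl.get_state(); print(s['time'],s['eef_pos'],s['dq'],s['opening'],s['contact_force'])
im,d=grab('side','side4'); crop('side4',310,130,370,200,9)
```

```text
3.3833 [0.663 0.21  0.029] [-0.002  0.     0.001  0.     0.001  0.002] 0.17099631686888983 [-1.522 -0.98  -0.013]
```

View pics/side4_c310_130.png

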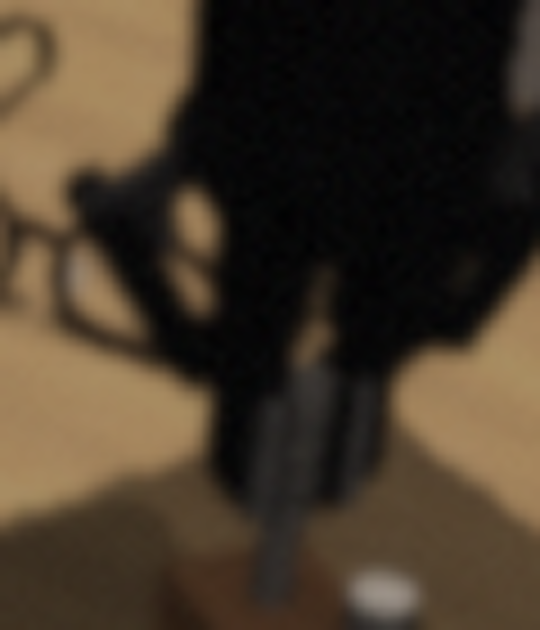

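The pin head is held (opening about 14.5 mm), with the tips at about z 0.056. Now I'll lift straight up 11 cm.

>>> {"name": "play_rows", "arguments": {"steps": [{"claw": 1.2,"tx": 0,"ty": -1,"tz": 0,"ax": 0,"ay": 0,"az": 0},{"claw": 1.2,"tx": 0,"ty": -2.5,"tz": 0,"ax": 0,"ay": 0,"az": 0},{"claw": 1.2,"tx": 0,"ty": -5,"tz": 0,"ax": 0,"ay": 0,"az": 0},{"claw": 1.2,"tx": 0,"ty": -8,"tz": 0,"ax": 0,"ay": 0,"az": 0},{"claw": 1.2,"tx": 0,"ty": -11,"tz": 0,"ax": 0,"ay": 0,"az": 0},{"claw": 1.2,"tx": 0,"ty": -11,"tz": 0,"ax": 0,"ay": 0,"az": 0},{"claw": 1.2,"tx": 0,"ty": -11,"tz": 0,"ax": 0,"ay": 0,"az": 0}]}}

```text
time: 4.02
eef_pos: [0.666, 0.2102, 0.1448]
tcp_rot: [0.469, -0.523, 0.528, -0.477]
contact_force: [0.8, 0.6, -0.7]
opening: 0.178
```

Run:
```python
from h import *
np.set_printoptions(precision=3,suppress=True)
s=ctrl.get_state(); print(s['time'],s['eef_pos'],s['dq'],s['opening'],s['contact_force'])
im,d=grab('side','side5'); crop('side5',290,80,390,220,5)
print(goto([.483,.1145,s['eef_pos'][2]],-6.03))
p=np.array(s['eef_pos'])
print((proj('side',[[p[0],p[1],z] for z in(.115,.205)])-[290,80])*5)
```

```text
4.0167 [0.666 0.21  0.145] [-0.002  0.048  0.068  0.001 -0.002 -0.   ] 0.17789551576202642 [ 0.81   0.551 -0.653]
(array([ 11.41 ,  -0.459, -17.009]), array([-0.426, -0.063, -0.115]))
[[278.198 418.915]
 [306.114 235.431]]
```

View pics/side5_c290_80.png

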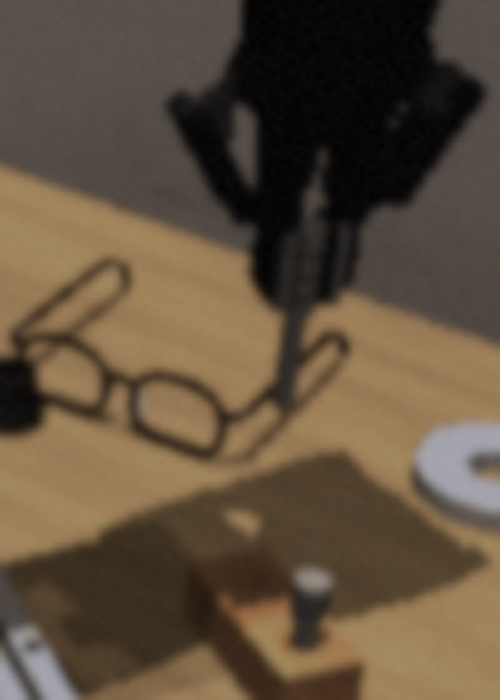

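The pin hangs straight with its foot at crop (285,405), z about 0.12, and the short pin is still in place. Next I'll carry it over the socket.

>>> {"name": "play_rows", "arguments": {"steps": [{"claw": 1.2,"tx": 2.8,"ty": -0.1,"tz": -4.2,"ax": -0.4,"ay": 0,"az": 0},{"claw": 1.2,"tx": 5.6,"ty": -0.2,"tz": -8.5,"ax": -0.4,"ay": 0,"az": 0},{"claw": 1.2,"tx": 8.4,"ty": -0.3,"tz": -12.8,"ax": -0.4,"ay": 0,"az": 0},{"claw": 1.2,"tx": 11.4,"ty": -0.3,"tz": -17,"ax": -0.4,"ay": 0,"az": 0},{"claw": 1.2,"tx": 11.4,"ty": -0.3,"tz": -17,"ax": -0.4,"ay": 0,"az": 0},{"claw": 1.2,"tx": 11.4,"ty": -0.3,"tz": -17,"ax": -0.4,"ay": 0,"az": 0},{"claw": 1.2,"tx": 11.4,"ty": -0.3,"tz": -17,"ax": -0.4,"ay": 0,"az": 0},{"claw": 1.2,"tx": 11.4,"ty": -0.3,"tz": -17,"ax": -0.4,"ay": 0,"az": 0},{"claw": 1.2,"tx": 11.4,"ty": -0.3,"tz": -17,"ax": -0.4,"ay": 0,"az": 0}]}}

```text
time: 4.82
eef_pos: [0.4832, 0.1147, 0.1417]
tcp_rot: [-0.473, 0.527, -0.525, 0.472]
contact_force: [0.5, -0.8, -0.2]
opening: 0.178
```

Run:
```python
from h import *
np.set_printoptions(precision=3,suppress=True)
s=ctrl.get_state(); print(s['time'],s['eef_pos'],s['dq'],s['opening'],s['contact_force'])
im,d=grab('side','side6'); crop('side6',240,120,340,240,6)
im,d=grab('top','top6'); crop('top6',210,100,340,230,6)
print(goto([.483,.1145,s['eef_pos'][2]],-6.03))
p=np.array(s['eef_pos'])
z0=p[2]+.02883-.05290  # ref
f=p[2]-.029+.005
print(f,(proj('side',[[p[0],p[1],z] for z in(f,.121,.086)])-[240,120])*6,(proj('side',[[.483,.1145,.086]])-[240,120])*6)
```

```text
4.8167 [0.483 0.115 0.142] [ 0.003  0.01  -0.016 -0.001  0.007  0.002] 0.1776762804199284 [ 0.505 -0.828 -0.157]
(array([ 0.031, -0.004, -0.02 ]), array([ 0.186, -0.033, -0.06 ]))
0.11771552692378873 [[286.062 512.106]
 [286.675 503.916]
 [280.274 589.561]] [[279.979 590.005]]
```

View pics/side6_c240_120.png

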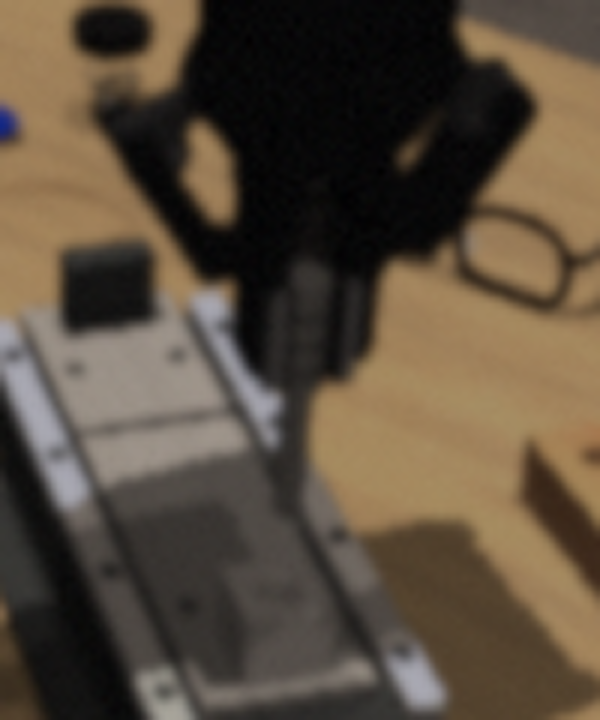

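View pics/top6_c210_100.png

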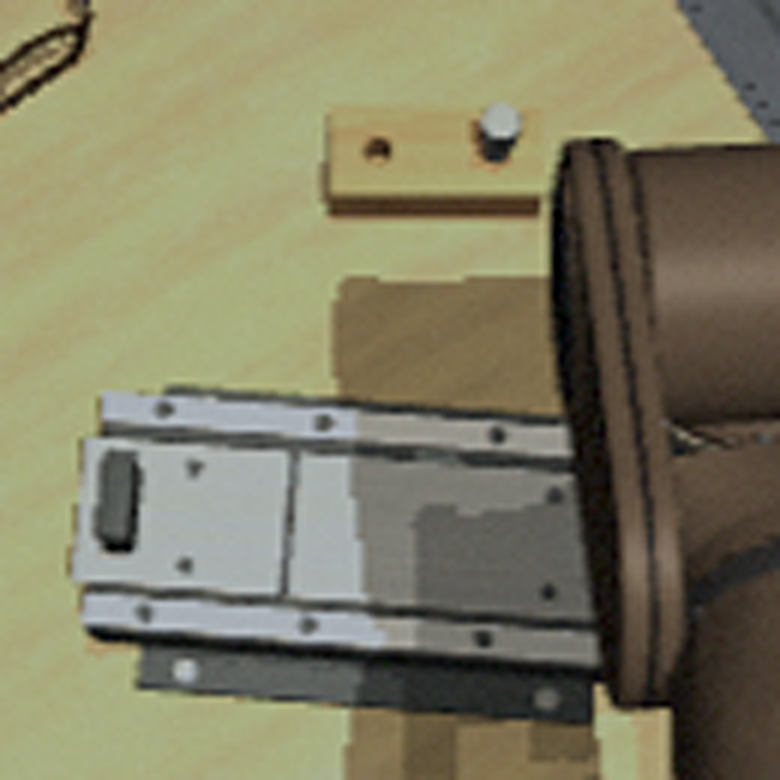

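The pin's foot at side crop (288,508) matches the TCP-based projection (286,510). The socket mouth projects to (280,590). I'll check the shank's lateral position with depth.

Run:
```python
from h import *
np.set_printoptions(precision=4,suppress=True)
d=np.load('pics/side6.npy')
A=[]
for v in range(184,206,2):
    r=[]
    for u in range(280,300):
        P=atd('side',u,v,d[v,u])
        if .105<P[2]<.19 and abs(P[1]-.11)<.03 and abs(P[0]-.483)<.02: r.append((u,P))
    if r:
        P=np.array([x[1] for x in r]); print(v,r[0][0],r[-1][0],P.mean(0)); A.append(P)
    
# view dir horizontally
o,r=ray('side',288,200); h=r[:2]/np.linalg.norm(r[:2]); print('h',h)
A=np.vstack(A); lo=A[A[:,2]<.15]
# circle fit of radius .005
from scipy.optimize import least_squares
f=least_squares(lambda c: np.hypot(lo[:,0]-c[0],lo[:,1]-c[1])-.005,[lo[:,0].mean()+h[0]*.004,lo[:,1].mean()+h[1]*.004],loss='soft_l1',f_scale=.001); print('centre',f.x,len(lo))
# socket top face by depth from side0
d0=np.load('pics/side0.npy'); q=[]
for v in range(205,235):
    for u in range(270,305):
        P=atd('side',u,v,d0[v,u])
        if abs(P[2]-.086)<.004: q.append(P)
q=np.array(q); print('socket top',q.mean(0),len(q),q.min(0),q.max(0))
crop('side6',270,170,310,230,12)
```

```text
184 284 293 [0.4779 0.1075 0.1736]
186 287 291 [0.4814 0.1117 0.1655]
188 287 291 [0.4814 0.1112 0.1613]
190 287 291 [0.4821 0.1119 0.156 ]
192 286 291 [0.4812 0.1115 0.1519]
194 286 291 [0.4815 0.1115 0.1472]
196 286 290 [0.4809 0.1117 0.1426]
198 286 290 [0.4806 0.1106 0.1388]
200 286 290 [0.481  0.1107 0.1339]
202 286 290 [0.4816 0.1113 0.1286]
204 286 289 [0.4811 0.1118 0.1235]
h [0.459  0.8884]
centre [0.4827 0.1151] 30
socket top [0.4816 0.1148 0.0869] 176 [0.4659 0.0978 0.082 ] [0.4982 0.1344 0.09  ]
```

View pics/side6_c270_170.png

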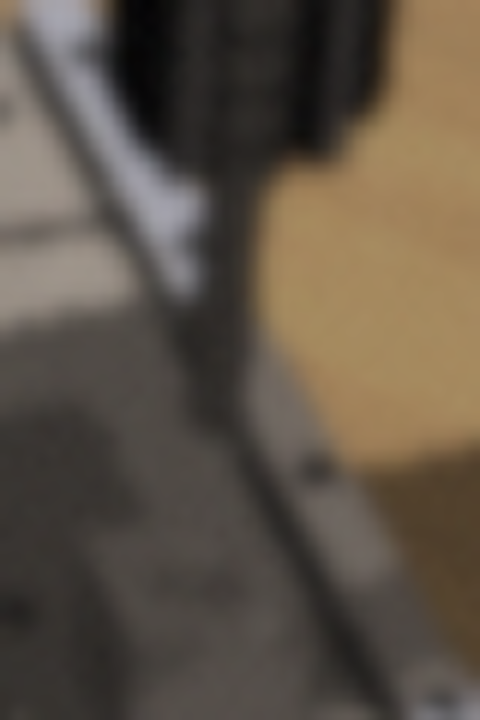

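By the same camera, the pin centre is (0.4827, 0.1151) and the socket (0.482, 0.115), so they agree within 1 mm. I'll lower into the bevel in steps and watch the force.

>>> {"name": "play_rows", "arguments": {"steps": [{"claw": 1.2,"tx": 0,"ty": 1.5,"tz": -0.05,"ax": 0.15,"ay": 0,"az": 0},{"claw": 1.2,"tx": 0,"ty": 2.6,"tz": -0.05,"ax": 0.15,"ay": 0,"az": 0},{"claw": 1.2,"tx": 0,"ty": 3.2,"tz": -0.05,"ax": 0.15,"ay": 0,"az": 0},{"claw": 1.2,"tx": 0,"ty": 3.6,"tz": -0.05,"ax": 0.15,"ay": 0,"az": 0},{"claw": 1.2,"tx": 0,"ty": 4,"tz": -0.05,"ax": 0.15,"ay": 0,"az": 0},{"claw": 1.2,"tx": 0,"ty": 4,"tz": -0.05,"ax": 0.15,"ay": 0,"az": 0},{"claw": 1.2,"tx": 0,"ty": 4,"tz": -0.05,"ax": 0.15,"ay": 0,"az": 0}]}}

```text
time: 5.5
eef_pos: [0.4812, 0.1147, 0.1012]
tcp_rot: [-0.473, 0.527, -0.525, 0.473]
contact_force: [0.4, 1.3, -1.5]
opening: 0.176
```

Run:
```python
from h import *
np.set_printoptions(precision=3,suppress=True)
s=ctrl.get_state(); print(s['time'],s['eef_pos'],s['dq'],s['opening'],s['contact_force'],s['wrist_torque'])
im,d=grab('side','side7'); crop('side7',260,150,320,250,8)
print(goto([.483,.1145,s['eef_pos'][2]],-6.03))
```

```text
5.5 [0.481 0.115 0.101] [-0.    -0.008  0.002 -0.     0.003 -0.001] 0.17586195301040244 [ 0.408  1.342 -1.527] [ 0.268 -0.174  0.005]
(array([0.002, 0.016, 0.179]), array([ 0.094, -0.06 , -0.064]))
```

View pics/side7_c260_150.png

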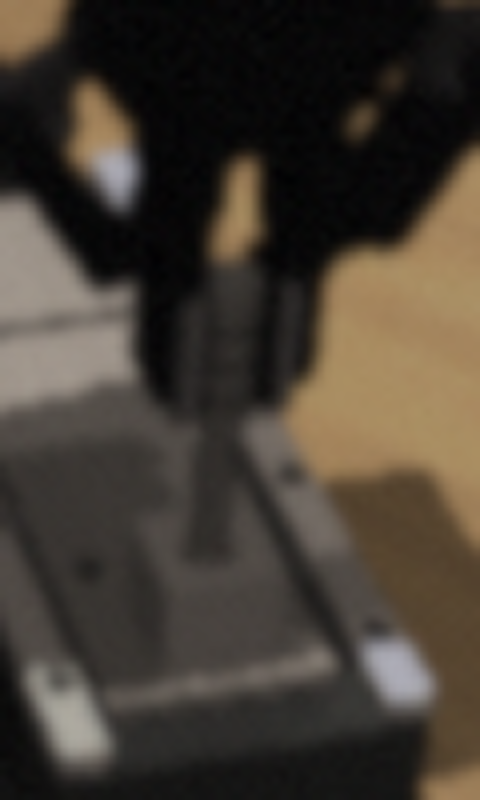

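No force, and the foot is about 9 mm below mouth level at the hole's pixel position (crop (210,555), projected (213,547)). I'll lower the rest.

>>> {"name": "play_rows", "arguments": {"steps": [{"claw": 1.2,"tx": 0,"ty": 0.4,"tz": 0.03,"ax": 0,"ay": 0,"az": 0},{"claw": 1.2,"tx": 0,"ty": 0.8,"tz": 0.03,"ax": 0,"ay": 0,"az": 0},{"claw": 1.2,"tx": 0,"ty": 1.2,"tz": 0.03,"ax": 0,"ay": 0,"az": 0},{"claw": 1.2,"tx": 0,"ty": 1.5,"tz": 0.03,"ax": 0,"ay": 0,"az": 0},{"claw": 1.2,"tx": 0,"ty": 1.5,"tz": 0.03,"ax": 0,"ay": 0,"az": 0},{"claw": 1.2,"tx": 0,"ty": 1.5,"tz": 0.03,"ax": 0,"ay": 0,"az": 0}]}}

```text
time: 6.05
eef_pos: [0.4812, 0.1145, 0.0858]
tcp_rot: [-0.473, 0.527, -0.525, 0.472]
contact_force: [-0.0, 2.6, -1.2]
opening: 0.172
```

Run:
```python
from h import *
np.set_printoptions(precision=3,suppress=True)
s=ctrl.get_state(); print(s['time'],s['eef_pos'],s['dq'],s['opening'],s['contact_force'],s['wrist_torque'])
im,d=grab('side','side8'); crop('side8',260,150,320,250,8)
print(goto([.483,.1145,s['eef_pos'][2]],-6.03))
```

```text
6.05 [0.481 0.115 0.086] [ 0.001 -0.003 -0.001  0.001  0.004 -0.001] 0.17249681434138953 [-0.047  2.599 -1.177] [ 0.349 -0.077  0.01 ]
(array([-0.018,  0.015,  0.178]), array([ 0.127, -0.057, -0.04 ]))
```

View pics/side8_c260_150.png

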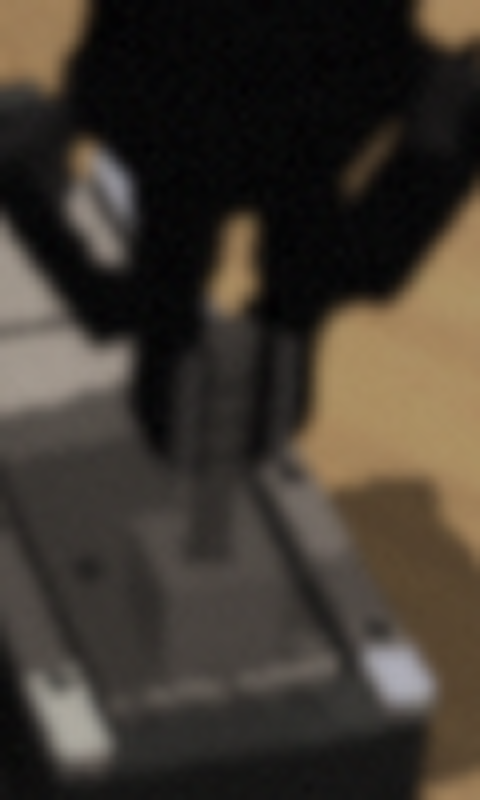

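The pin is in the hole with only light side force. I'll go another 3 mm down to the floor.

>>> {"name": "play_rows", "arguments": {"steps": [{"claw": 1.2,"tx": 0,"ty": 0.1,"tz": 0,"ax": 0,"ay": 0,"az": 0},{"claw": 1.2,"tx": 0,"ty": 0.2,"tz": 0,"ax": 0,"ay": 0,"az": 0},{"claw": 1.2,"tx": 0,"ty": 0.3,"tz": 0,"ax": 0,"ay": 0,"az": 0},{"claw": 1.2,"tx": 0,"ty": 0.3,"tz": 0,"ax": 0,"ay": 0,"az": 0}]}}

```text
time: 6.43
eef_pos: [0.4817, 0.1145, 0.0838]
tcp_rot: [-0.473, 0.526, -0.525, 0.473]
contact_force: [-0.5, 1.3, 2.0]
opening: 0.171
```

Upward force has appeared and z has stopped, so the pin is on the floor. I'll release, then rise.

>>> {"name": "play_rows", "arguments": {"steps": [{"claw": 5,"tx": 0,"ty": 0,"tz": 0,"ax": 0,"ay": 0,"az": 0},{"claw": 5,"tx": 0,"ty": 0,"tz": 0,"ax": 0,"ay": 0,"az": 0},{"claw": 5,"tx": 0,"ty": 0,"tz": 0,"ax": 0,"ay": 0,"az": 0},{"claw": 5,"tx": 0,"ty": 0,"tz": 0,"ax": 0,"ay": 0,"az": 0},{"claw": 5,"tx": 0,"ty": 0,"tz": 0,"ax": 0,"ay": 0,"az": 0},{"claw": 5,"tx": 0,"ty": 0,"tz": 0,"ax": 0,"ay": 0,"az": 0},{"claw": 5,"tx": 0,"ty": -3,"tz": 0,"ax": 0,"ay": 0,"az": 0},{"claw": 5,"tx": 0,"ty": -6,"tz": 0,"ax": 0,"ay": 0,"az": 0},{"claw": 5,"tx": 0,"ty": -9,"tz": 0,"ax": 0,"ay": 0,"az": 0},{"claw": 5,"tx": 0,"ty": -9,"tz": 0,"ax": 0,"ay": 0,"az": 0}]}}

```text
time: 7.27
eef_pos: [0.4859, 0.1146, 0.1806]
tcp_rot: [0.469, -0.523, 0.528, -0.476]
contact_force: [1.1, 0.1, 0.7]
opening: 0.584
```

Run:
```python
from h import *
np.set_printoptions(precision=3,suppress=True)
s=ctrl.get_state(); print(s['time'],s['eef_pos'],s['opening'],s['contact_force'],s['qpos'])
im,d=grab('side','side9'); crop('side9',220,120,330,270,5)
print((proj('side',[[.483,.1145,z] for z in (.15,.11,.086)])-[220,120])*5)
for a in(-96.03,83.97): 
  print(goto([.5057,.3143,s['eef_pos'][2]],a))
d=np.load('pics/side9.npy')
print([tuple(np.round(atd('side',u,v,d[v,u]),3)) for u,v in((290,190),(290,195),(289,200),(290,186))])
```

```text
7.2667 [0.486 0.115 0.181] 0.5835443228282665 [1.065 0.092 0.71 ] [ 0.028 -0.096  2.028  0.001  1.198  0.133]
[[343.246 358.828]
 [336.945 443.048]
 [333.316 491.671]]
(array([-20.09 ,  -0.247,  -0.004]), array([-0.243, 89.947, -0.421]))
(array([-20.09 ,  -0.247,  -0.004]), array([-0.243, 89.947, -0.421]))
[(np.float64(0.488), np.float64(0.118), np.float64(0.15)), (np.float64(0.482), np.float64(0.107), np.float64(0.148)), (np.float64(0.481), np.float64(0.107), np.float64(0.136)), (np.float64(0.591), np.float64(0.319), np.float64(0.001))]
```

View pics/side9_c220_120.png

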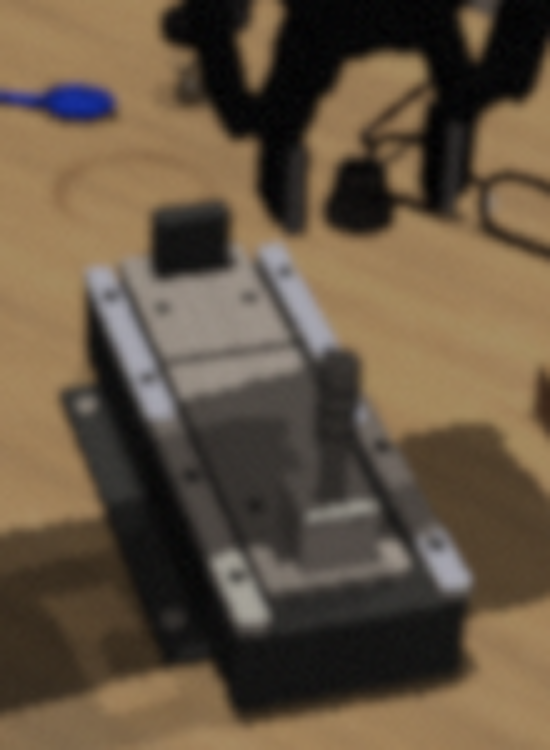

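The pin stands upright in the socket, with its top at z 0.150 by depth (0.150 expected when fully down), and it has been released. Next I'll go above the bar and turn 90°.

>>> {"name": "play_rows", "arguments": {"steps": [{"claw": 5,"tx": -4,"ty": -0.1,"tz": 0,"ax": 0,"ay": 0,"az": 0},{"claw": 5,"tx": -8,"ty": -0.2,"tz": 0,"ax": 0,"ay": -20,"az": 0},{"claw": 5,"tx": -12,"ty": -0.2,"tz": 0,"ax": 0,"ay": -40,"az": 0},{"claw": 5,"tx": -16,"ty": -0.2,"tz": 0,"ax": 0,"ay": -60,"az": 0},{"claw": 5,"tx": -20.1,"ty": -0.2,"tz": 0,"ax": -0.2,"ay": -90,"az": -0.2},{"claw": 5,"tx": -20.1,"ty": -0.2,"tz": 0,"ax": -0.2,"ay": -90,"az": -0.2},{"claw": 5,"tx": -20.1,"ty": -0.2,"tz": 0,"ax": -0.2,"ay": -90,"az": -0.2},{"claw": 5,"tx": -20.1,"ty": -0.2,"tz": 0,"ax": -0.2,"ay": -90,"az": -0.2},{"claw": 5,"tx": -20.1,"ty": -0.2,"tz": 0,"ax": -0.2,"ay": -90,"az": -0.2},{"claw": 5,"tx": -20.1,"ty": -0.2,"tz": 0,"ax": -0.2,"ay": -90,"az": -0.2},{"claw": 5,"tx": -20.1,"ty": -0.2,"tz": 0,"ax": -0.2,"ay": -90,"az": -0.2},{"claw": 5,"tx": -20.1,"ty": -0.2,"tz": 0,"ax": -0.2,"ay": -90,"az": -0.2}]}}

```text
time: 8.32
eef_pos: [0.5021, 0.314, 0.1736]
tcp_rot: [0.701, -0.106, 0.103, -0.698]
contact_force: [0.9, -0.2, 0.2]
opening: 0.584
```

>>> {"name": "play_rows", "arguments": {"steps": [{"claw": 5,"tx": 0,"ty": 0,"tz": 0,"ax": 0,"ay": -5,"az": 0},{"claw": 5,"tx": 0,"ty": 0,"tz": 0,"ax": 0,"ay": -6.5,"az": 0},{"claw": 5,"tx": 0,"ty": 0,"tz": 0,"ax": 0,"ay": -6.5,"az": 0}]}}

```text
time: 8.57
eef_pos: [0.5022, 0.3139, 0.1738]
tcp_rot: [0.705, -0.068, 0.065, -0.702]
contact_force: [-0.1, 0.7, -0.7]
opening: 0.587
```

Run:
```python
from h import *
np.set_printoptions(precision=3,suppress=True)
s=ctrl.get_state(); print(s['time'],s['eef_pos'],s['opening'],s['contact_force'],s['qpos'],s['dq'])
im,d=grab('side','side10'); crop('side10',200,90,330,240,5)
for c,r in ((119,500),(102,457),(135,457),(100,545),(130,550)): print('bar top px',tc(c,r,.092))
print('loupe',atz('top',194,139,.03))
d0=np.load('pics/side0.npy'); d1=np.load('pics/top0.npy'); q=[];q1=[]
for v in range(155,180):
    for u in range(245,270):
        P=atd('side',u,v,d0[v,u])
        if abs(P[2]-.092)<.004 and .25<P[1]<.36 and .45<P[0]<.56: q.append(P)
for v in range(172,195):
    for u in range(220,240):
        P=atd('top',u,v,d1[v,u])
        if abs(P[2]-.092)<.005 and .25<P[1]<.36: q1.append(P)
for q in(q,q1):
  q=np.array(q); print(len(q)); 
  if len(q): print(q.mean(0),q.min(0),q.max(0))
print(goto([.5057,.3143,.1],83.97))
```

```text
8.5667 [0.502 0.314 0.174] 0.5874105464629332 [-0.145  0.662 -0.703] [ 0.388  0.134  1.807 -0.002  1.206 -0.993] [-0.001 -0.002 -0.005 -0.001  0.002  0.042]
bar top px [0.503 0.314 0.092]
bar top px [0.52  0.32  0.092]
bar top px [0.52  0.307 0.092]
bar top px [0.485 0.321 0.092]
bar top px [0.483 0.31  0.092]
loupe [0.632 0.406 0.03 ]
81
[0.502 0.314 0.092] [0.486 0.305 0.088] [0.52  0.324 0.096]
86
[0.505 0.316 0.092] [0.488 0.308 0.088] [0.523 0.322 0.097]
(array([0.356, 7.397, 0.127]), array([ 0.243, -4.821, -0.21 ]))
```

View pics/side10_c200_90.png

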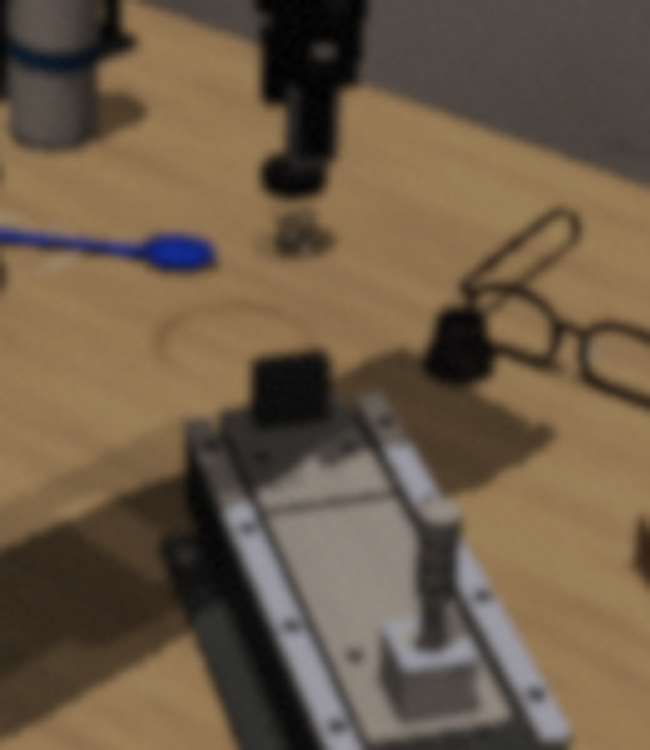

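The bar's top centre is about (0.504, 0.3145) by both cameras. The gripper is above it, edge-on, with its tip at crop (310,155). I'll square up and descend part-way.

Run:
```python
from h import *
np.set_printoptions(precision=3,suppress=True)
print(goto([.504,.3145,.07],83.97))
```

```text
(array([ 0.195, 10.398,  0.128]), array([ 0.243, -4.821, -0.21 ]))
```

>>> {"name": "play_rows", "arguments": {"steps": [{"claw": 5,"tx": 0.2,"ty": 3,"tz": 0.13,"ax": 0.2,"ay": -4.8,"az": -0.2},{"claw": 5,"tx": 0.2,"ty": 6,"tz": 0.13,"ax": 0.2,"ay": -4.8,"az": -0.2},{"claw": 5,"tx": 0.2,"ty": 9,"tz": 0.13,"ax": 0.2,"ay": -4.8,"az": -0.2},{"claw": 5,"tx": 0.2,"ty": 10.4,"tz": 0.13,"ax": 0.2,"ay": -4.8,"az": -0.2},{"claw": 5,"tx": 0.2,"ty": 10.4,"tz": 0.13,"ax": 0.2,"ay": -4.8,"az": -0.2},{"claw": 5,"tx": 0.2,"ty": 10.4,"tz": 0.13,"ax": 0.2,"ay": -4.8,"az": -0.2}]}}

```text
time: 9.12
eef_pos: [0.5041, 0.3146, 0.0702]
tcp_rot: [0.706, -0.038, 0.037, -0.706]
contact_force: [0.3, 0.7, 1.2]
opening: 0.586
```

Run:
```python
from h import *
np.set_printoptions(precision=3,suppress=True)
s=ctrl.get_state(); print(s['time'],s['eef_pos'],s['opening'],s['contact_force'],s['dq'])
im,d=grab('side','side11'); crop('side11',220,100,310,200,7)
print(goto([.504,.3145,.04],83.97))
P=[atd('side',u,v,d[v,u]) for v in range(100,175) for u in range(235,290)]
P=np.array([p for p in P if .06<p[2]<.2 and abs(p[0]-.504)<.05 and abs(p[1]-.31)<.07])
f=P[(P[:,2]>.097)]
print('lowest',np.percentile(f[:,2],1),len(f)); 
for z in np.arange(.096,.14,.006):
    g=P[abs(P[:,2]-z)<.003]
    if len(g): print(round(z,3),len(g),g.min(0),g.max(0))
```

```text
9.1167 [0.504 0.315 0.07 ] 0.5857530578390021 [0.256 0.717 1.178] [-0.001 -0.036 -0.048  0.001 -0.002 -0.004]
(array([-0.142,  3.201, -0.077]), array([-0.042, -0.   ,  0.142]))Traceback (most recent call last):
  File "<stdin>", line 6, in <module>
  File "h.py", line 14, in atd
    o,d=ray(n,u,v); return o+d*dep
        ~~~^^^^^^^
  File "h.py", line 9, in ray
    K,D,R,t=model(n); p=cv2.undistortPoints(np.array([[[u,v]]],float),K,D)[0,0]
            ~~~~~^^^
  File "h.py", line 6, in model
    m=cams.camera_model(n); K=np.array(m['intrinsics'],float);D=np.array(m['distortion'],float)
ValueError: time passes only in moves, steps and waits
```

View pics/side11_c220_100.png

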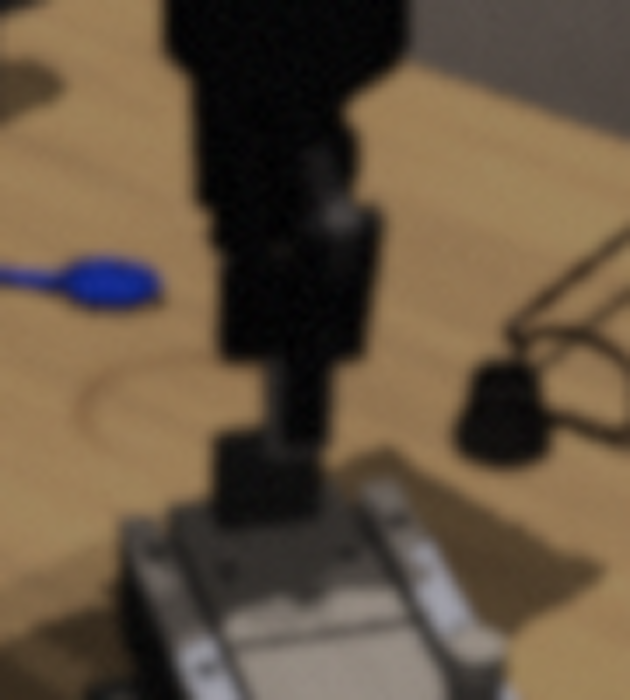

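```bash
python3 - <<'E'
import re
s=open('h.py').read()
s=s.replace("def model(n):\n    m=cams.camera_model(n);","import json,os\ndef _m(n):\n    f=f'cam_{n}.json'\n    if not os.path.exists(f):\n        m=cams.camera_model(n); json.dump({k:np.array(m[k],float).tolist() for k in('intrinsics','distortion','rvec','tvec')},open(f,'w'))\n    return json.load(open(f))\n_c={}\ndef model(n):\n    if n not in _c: _c[n]=_m(n)\n    m=_c[n];")
open('h.py','w').write(s)
E
python3 - <<'E'
from h import *
np.set_printoptions(precision=3,suppress=True)
d=np.load('pics/side11.npy')
P=[(u,v,*atd('side',u,v,d[v,u])) for v in range(140,170) for u in range(255,275)]
P=np.array([p for p in P if abs(p[3]-.29)<.022 and p[4]>.08 and abs(p[2]-.504)<.05])
for v in range(146,168,3):
    g=P[P[:,1]==v]
    if len(g): print(v,g[0,0],g[-1,0],g[:,2:].min(0),g[:,2:].max(0))
p=np.array([.504,.3145,.1]);R=Ro.from_quat(ctrl.get_state()['tcp_rot']).as_matrix()
print((proj('side',[p+R[:,2]*.025*k+R[:,0]*.011*j for k in(-1,) for j in(-1,1)])-[220,100])*7)
E
```

```text
146 258.0 264.0 [0.488 0.269 0.155] [0.497 0.283 0.161]
149 258.0 259.0 [0.488 0.28  0.149] [0.49  0.281 0.149]
152 258.0 267.0 [0.492 0.273 0.136] [0.509 0.289 0.144]
155 258.0 267.0 [0.49  0.274 0.129] [0.508 0.286 0.137]
158 258.0 267.0 [0.491 0.276 0.12 ] [0.511 0.286 0.127]
161 258.0 267.0 [0.49  0.277 0.112] [0.511 0.284 0.119]
164 256.0 265.0 [0.494 0.281 0.086] [0.518 0.311 0.108]
167 255.0 260.0 [0.494 0.308 0.08 ] [0.506 0.312 0.084]
[[257.41  458.765]
 [324.185 449.664]]
```

The near finger sits outward of the bar with its tip at z about 0.105 for a reported 0.070. That is the same +30–35 mm offset as before. I'll descend 3.3 cm in two stages.

>>> {"name": "play_rows", "arguments": {"steps": [{"claw": 5,"tx": 0,"ty": 1,"tz": 0,"ax": 0,"ay": 0,"az": 0.1},{"claw": 5,"tx": 0,"ty": 2,"tz": 0,"ax": 0,"ay": 0,"az": 0.1},{"claw": 5,"tx": 0,"ty": 2.5,"tz": 0,"ax": 0,"ay": 0,"az": 0.1},{"claw": 5,"tx": 0,"ty": 2.5,"tz": 0,"ax": 0,"ay": 0,"az": 0.1},{"claw": 5,"tx": 0,"ty": 2.5,"tz": 0,"ax": 0,"ay": 0,"az": 0.1}]}}

```text
time: 9.58
eef_pos: [0.5047, 0.3148, 0.0461]
tcp_rot: [-0.706, 0.037, -0.037, 0.706]
contact_force: [0.7, -0.6, 0.0]
opening: 0.583
```

>>> {"name": "play_rows", "arguments": {"steps": [{"claw": 5,"tx": 0,"ty": 0.4,"tz": 0,"ax": 0,"ay": 0,"az": 0},{"claw": 5,"tx": 0,"ty": 0.8,"tz": 0,"ax": 0,"ay": 0,"az": 0},{"claw": 5,"tx": 0,"ty": 0.8,"tz": 0,"ax": 0,"ay": 0,"az": 0}]}}

```text
time: 9.83
eef_pos: [0.5046, 0.3148, 0.0378]
tcp_rot: [0.706, -0.037, 0.037, -0.706]
contact_force: [-0.1, -0.7, -0.2]
opening: 0.583
```

Run:
```python
from h import *
np.set_printoptions(precision=3,suppress=True)
s=ctrl.get_state(); print(s['time'],s['eef_pos'],s['opening'],s['contact_force'],s['dq'])
im,d=grab('side','side12'); crop('side12',220,110,300,200,8)
P=[(u,v,*atd('side',u,v,d[v,u])) for v in range(140,182) for u in range(255,275)]
P=np.array([p for p in P if abs(p[3]-.29)<.022 and p[4]>.05 and abs(p[2]-.504)<.05])
for v in range(160,182,3):
    g=P[P[:,1]==v]
    if len(g): print(v,g[0,0],g[-1,0],g[:,2:].min(0),g[:,2:].max(0))
```

```text
9.8333 [0.505 0.315 0.038] 0.5834355050744368 [-0.064 -0.656 -0.237] [-0.    -0.003 -0.002 -0.001  0.012 -0.001]
160 257.0 260.0 [0.488 0.273 0.118] [0.491 0.286 0.125]
163 256.0 259.0 [0.49  0.282 0.092] [0.499 0.312 0.111]
166 255.0 267.0 [0.492 0.277 0.084] [0.513 0.312 0.106]
169 256.0 267.0 [0.49  0.275 0.076] [0.511 0.312 0.097]
172 256.0 274.0 [0.492 0.277 0.06 ] [0.542 0.31  0.09 ]
175 256.0 274.0 [0.492 0.277 0.052] [0.539 0.31  0.082]
178 255.0 274.0 [0.49  0.287 0.053] [0.536 0.302 0.063]
181 255.0 274.0 [0.487 0.275 0.057] [0.529 0.29  0.062]
```

View pics/side12_c220_110.png

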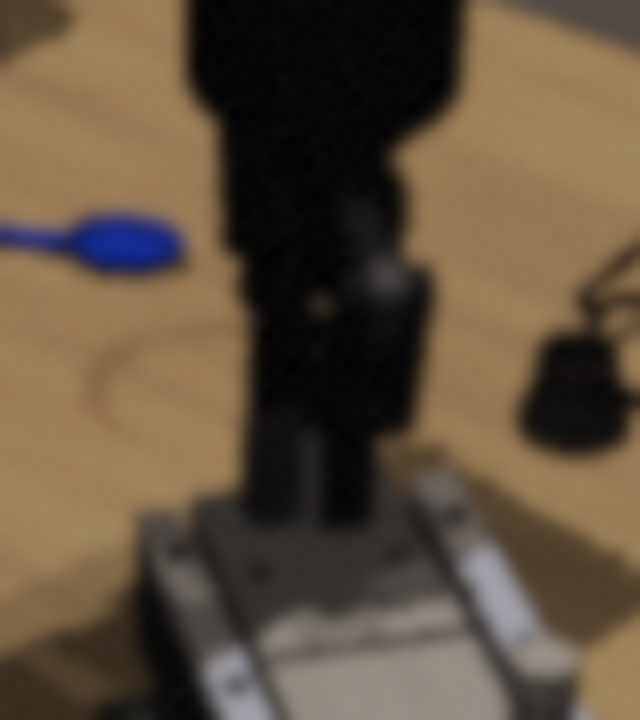

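There is no contact at a reported 0.038, although the plate top is at 0.058, which confirms the height offset. The tips are at about 0.072, straddling the bar. Closing on it.

>>> {"name": "play_rows", "arguments": {"steps": [{"claw": 1,"tx": 0,"ty": 0,"tz": 0,"ax": 0,"ay": 0,"az": 0},{"claw": 1,"tx": 0,"ty": 0,"tz": 0,"ax": 0,"ay": 0,"az": 0},{"claw": 1,"tx": 0,"ty": 0,"tz": 0,"ax": 0,"ay": 0,"az": 0},{"claw": 1,"tx": 0,"ty": 0,"tz": 0,"ax": 0,"ay": 0,"az": 0},{"claw": 1,"tx": 0,"ty": 0,"tz": 0,"ax": 0,"ay": 0,"az": 0},{"claw": 1,"tx": 0,"ty": 0,"tz": 0,"ax": 0,"ay": 0,"az": 0},{"claw": 1,"tx": 0,"ty": 0,"tz": 0,"ax": 0,"ay": 0,"az": 0},{"claw": 1,"tx": 0,"ty": 0,"tz": 0,"ax": 0,"ay": 0,"az": 0}], "grip_force": 70}}

```text
time: 10.55
eef_pos: [0.5052, 0.3152, 0.0391]
tcp_rot: [-0.706, 0.037, -0.037, 0.707]
contact_force: [-1.2, 0.7, 4.2]
opening: 0.148
```

Run:
```python
from h import *
np.set_printoptions(precision=3,suppress=True)
s=ctrl.get_state(); print(s['time'],s['eef_pos'],s['opening'],s['contact_force'],s['dq'],s['qpos'])
R=Ro.from_quat(s['tcp_rot']).as_matrix(); print(R)
im,d=grab('side','side13'); crop('side13',220,110,320,240,5)
im,d=grab('top','top13'); crop('top13',210,100,340,230,6)
e=np.array([-.105,-.9945,0]); print('per cm outward in tool', R.T@e)
```

```text
10.55 [0.505 0.315 0.039] 0.1476408050256943 [-1.162  0.743  4.243] [ 0.003  0.001 -0.     0.    -0.002 -0.001] [ 0.387  0.297  1.885  0.001  0.958 -1.079]
[[ 0.994  0.001  0.105]
 [-0.105  0.001  0.994]
 [ 0.001 -1.     0.001]]
per cm outward in tool [ 0.    -0.001 -1.   ]
```

View pics/side13_c220_110.png

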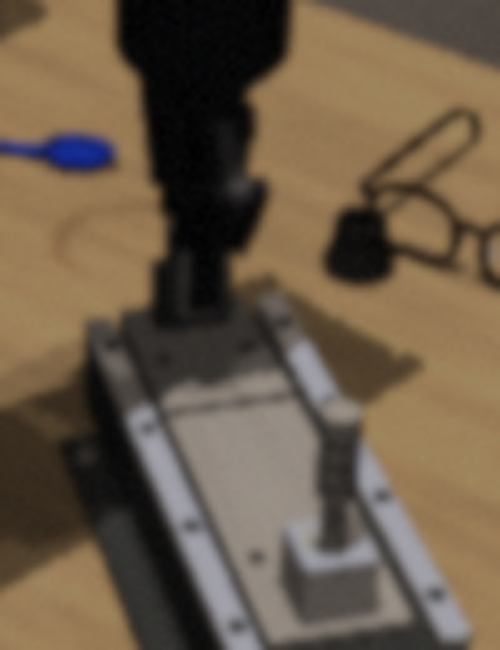

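View pics/top13_c210_100.png

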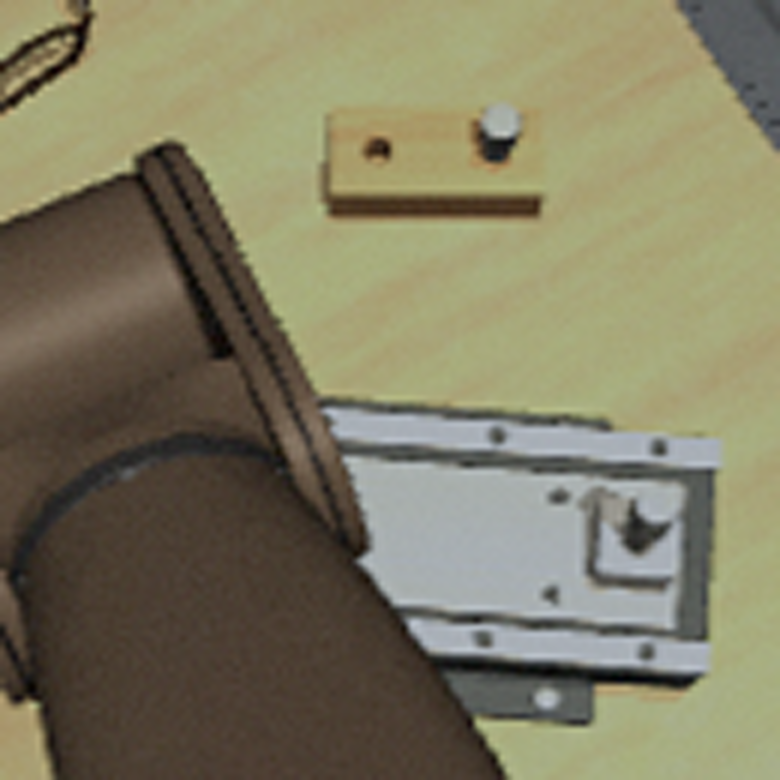

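The bar is gripped, the plate is level and the pin upright. The outward direction is exactly −z of the tool. I'll slide the first 8 cm and check.

>>> {"name": "play_rows", "arguments": {"steps": [{"claw": 1,"tx": 0,"ty": 0,"tz": -0.4,"ax": 0,"ay": 0,"az": 0},{"claw": 1,"tx": 0,"ty": 0,"tz": -1.2,"ax": 0,"ay": 0,"az": 0},{"claw": 1,"tx": 0,"ty": 0,"tz": -2.4,"ax": 0,"ay": 0,"az": 0},{"claw": 1,"tx": 0,"ty": 0,"tz": -3.8,"ax": 0,"ay": 0,"az": 0},{"claw": 1,"tx": 0,"ty": 0,"tz": -5.2,"ax": 0,"ay": 0,"az": 0},{"claw": 1,"tx": 0,"ty": 0,"tz": -6.5,"ax": 0,"ay": 0,"az": 0},{"claw": 1,"tx": 0,"ty": 0,"tz": -7.5,"ax": 0,"ay": 0,"az": 0},{"claw": 1,"tx": 0,"ty": 0,"tz": -8,"ax": 0,"ay": 0,"az": 0},{"claw": 1,"tx": 0,"ty": 0,"tz": -8,"ax": 0,"ay": 0,"az": 0},{"claw": 1,"tx": 0,"ty": 0,"tz": -8,"ax": 0,"ay": 0,"az": 0}]}}

```text
time: 11.48
eef_pos: [0.497, 0.2333, 0.0391]
tcp_rot: [0.707, -0.037, 0.037, -0.705]
contact_force: [-0.8, -1.8, 8.2]
opening: 0.147
```

Run:
```python
from h import *
np.set_printoptions(precision=3,suppress=True)
s=ctrl.get_state(); print(s['time'],s['eef_pos'],s['opening'],s['contact_force'],s['wrist_torque'],s['dq'])
R=Ro.from_quat(s['tcp_rot']).as_matrix(); print(R)
im,d=grab('side','side14'); crop('side14',220,110,320,270,5)
e=np.array([-.105,-.9945,0]); print((np.array(s['eef_pos'])-[.505,.315,.039])@e)
```

```text
11.4833 [0.497 0.233 0.039] 0.14744555352003075 [-0.78  -1.82   8.236] [-0.072  0.012 -0.15 ] [ 0.002  0.004 -0.003 -0.006  0.001  0.004]
[[ 0.994  0.     0.105]
 [-0.105 -0.002  0.994]
 [ 0.001 -1.    -0.002]]
0.0820656087428398
```

View pics/side14_c220_110.png

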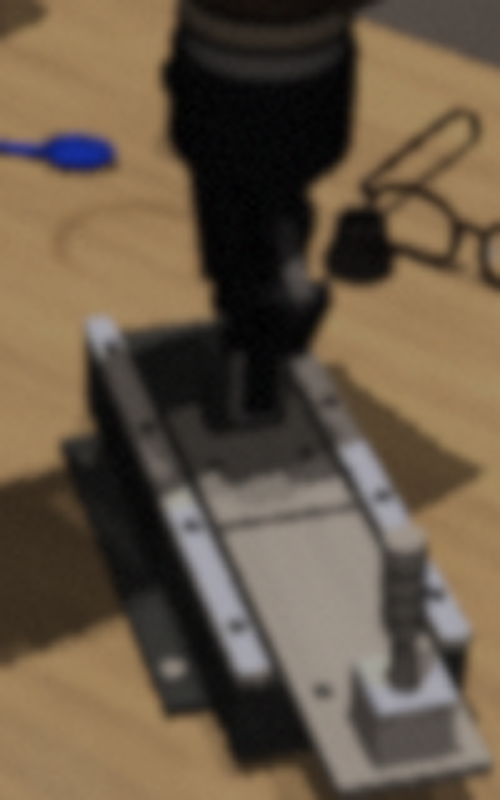

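The plate slid 82 mm, level, with the pin upright and small forces. I'll slide another 7.5 cm and then measure the line against the edge.

>>> {"name": "play_rows", "arguments": {"steps": [{"claw": 1,"tx": 0,"ty": 0,"tz": -0.4,"ax": 0,"ay": 0,"az": 0},{"claw": 1,"tx": 0,"ty": 0,"tz": -1.2,"ax": 0,"ay": 0,"az": 0},{"claw": 1,"tx": 0,"ty": 0,"tz": -2.4,"ax": 0,"ay": 0,"az": 0},{"claw": 1,"tx": 0,"ty": 0,"tz": -3.8,"ax": 0,"ay": 0,"az": 0},{"claw": 1,"tx": 0,"ty": 0,"tz": -5,"ax": 0,"ay": 0,"az": 0},{"claw": 1,"tx": 0,"ty": 0,"tz": -6.2,"ax": 0,"ay": 0,"az": 0},{"claw": 1,"tx": 0,"ty": 0,"tz": -7.1,"ax": 0,"ay": 0,"az": 0},{"claw": 1,"tx": 0,"ty": 0,"tz": -7.5,"ax": 0,"ay": 0,"az": 0},{"claw": 1,"tx": 0,"ty": 0,"tz": -7.5,"ax": 0,"ay": 0,"az": 0},{"claw": 1,"tx": 0,"ty": 0,"tz": -7.5,"ax": 0,"ay": 0,"az": 0}]}}

```text
time: 12.37
eef_pos: [0.4891, 0.1593, 0.0391]
tcp_rot: [0.706, -0.037, 0.037, -0.706]
contact_force: [-0.9, 0.7, 7.4]
opening: 0.148
```

Run:
```python
from h import *
np.set_printoptions(precision=3,suppress=True)
s=ctrl.get_state(); print(s['time'],s['eef_pos'],s['opening'],s['contact_force'],s['wrist_torque'],s['dq'])
R=Ro.from_quat(s['tcp_rot']).as_matrix(); print(R)
im,d=grab('side','side15'); crop('side15',230,190,330,290,7)
im,d=grab('top','top15'); crop('top15',260,130,380,250,6)
e=np.array([-.105,-.9945,0]); print((np.array(s['eef_pos'])-[.505,.315,.039])@e)
```

```text
12.3667 [0.489 0.159 0.039] 0.14764354846749816 [-0.862  0.702  7.357] [ 0.174 -0.094 -0.108] [ 0.002  0.002 -0.001 -0.005  0.004  0.003]
[[ 0.994  0.001  0.105]
 [-0.105 -0.001  0.994]
 [ 0.001 -1.    -0.001]]
0.15653782999533233
```

View pics/side15_c230_190.png

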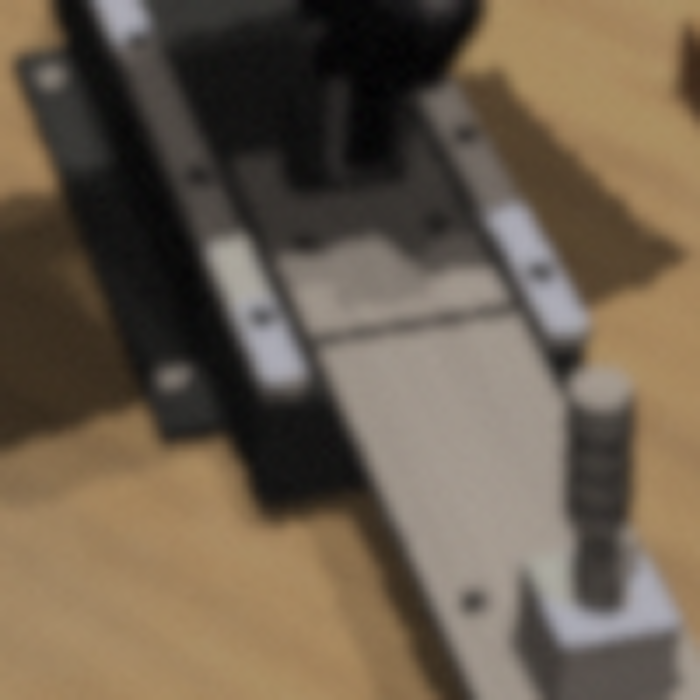

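View pics/top15_c260_130.png

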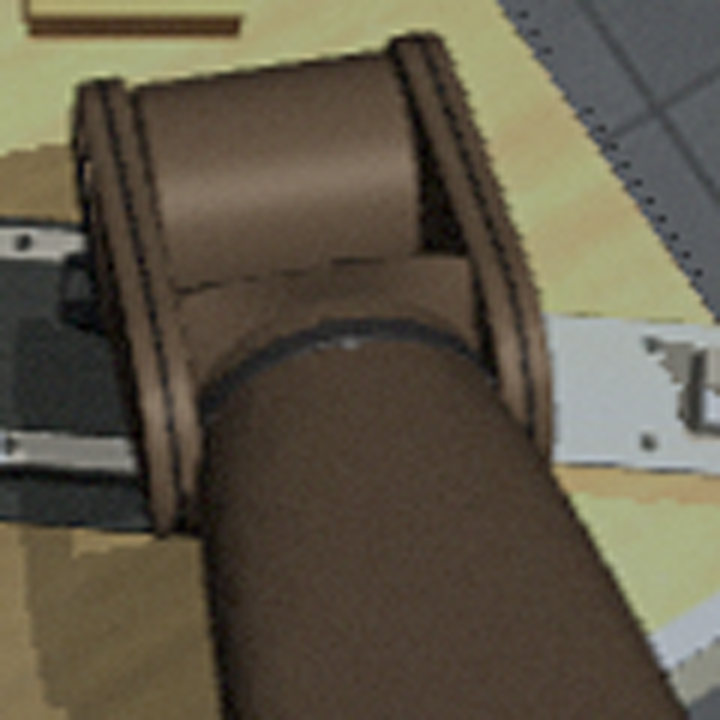

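Run:
```python
from h import *
crop('side15',258,226,322,252,12)
im=cv2.imread('pics/side15_c258_226.png'); print(im.shape)
im=cv2.convertScaleAbs(im,alpha=1.6,beta=10); cv2.imwrite('pics/side15_e.png',im)
```

```text
(312, 768, 3)
```

View pics/side15_e.png

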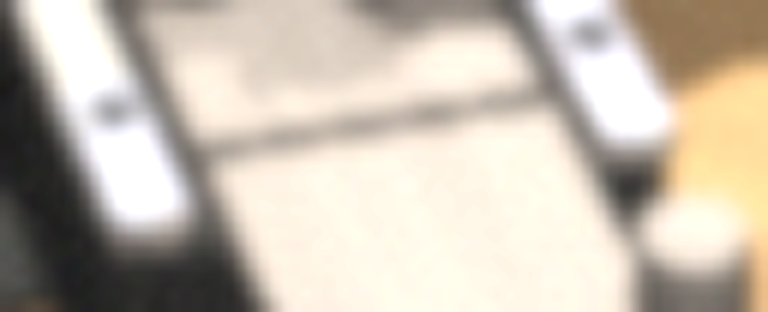

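Run:
```python
from h import *
np.set_printoptions(precision=4,suppress=True)
def g(c,r,z=.058): return atz('side',(c+.5)/12-.5+258,(r+.5)/12-.5+226,z)
e=np.array([-.105,-.9945,0])
L=[g(212,152),g(545,97),g(380,124)]; E=[g(155,230),g(640,137),g(195,218),g(610,140)]
for n,Q in(('line',L),('edge',E)):
    for q in Q: print(n,q,q@e)
# intensity profile of line along outward
im=cv2.imread('pics/side15.png').astype(float).mean(2)
def prof(x,y,lo,hi):
    t=np.arange(lo,hi,.0005); P=np.array([[x,y,.058]]) + t[:,None]*e
    uv=proj('side',P).astype(np.float32); return t,cv2.remap(im.astype(np.float32),uv[:,0].reshape(-1,1),uv[:,1].reshape(-1,1),cv2.INTER_LINEAR).ravel()
n=np.array([.9945,-.105,0]); c=L[2]
for k in(-.02,-.01,0,.01,.02):
    b=c+n*k; t,v=prof(b[0],b[1],-.012,.012); w=np.clip(np.median(v)-v-5,0,None); print('line along',(b@e)+(w*t).sum()/w.sum())
for b in (E[0],E[1]):
  for k in(-.003,0,.003):
    bb=b+n*k; t,v=prof(bb[0],bb[1],-.015,.015); gr=np.gradient(v); i=gr.argmin(); print('edge along',bb@e+t[i], v[::5].round())
```

```text
line [0.4525 0.0974 0.058 ] -0.14434884652661067
line [0.5092 0.091  0.058 ] -0.14399587181169135
line [0.481  0.0942 0.058 ] -0.14422562608911393
edge [0.4364 0.0833 0.058 ] -0.12867028073122141
edge [0.5193 0.0767 0.058 ] -0.13085028070471846
edge [0.4436 0.0837 0.058 ] -0.129825427185471
edge [0.5144 0.0778 0.058 ] -0.1313468114842576
line along -0.14455811699852886
line along -0.14467981953774925
line along -0.14459705491323446
line along -0.14438729105281492
line along -0.14439641780394033
edge along -0.1291702807312214 [160. 162. 161. 159. 150. 126.  96.  69.  48.  33.  24.  20.]
edge along -0.1301702807312214 [174. 173. 173. 170. 161. 136. 105.  78.  54.  36.  24.  21.]
edge along -0.12767028073122139 [170. 171. 170. 167. 155. 131. 103.  73.  50.  33.  25.  21.]
edge along -0.13085028070471844 [161. 163. 163. 164. 159. 150. 127.  97.  71.  50.  45.  58.]
edge along -0.12935028070471843 [173. 174. 174. 173. 170. 160. 137. 106.  81.  71.  79. 100.]
edge along -0.13185028070471844 [169. 170. 169. 170. 168. 158. 135. 111. 102. 110. 121. 131.]
```

Run:
```python
from h import *
crop('top15',340,160,430,230,8)
```

View pics/top15_c340_160.png

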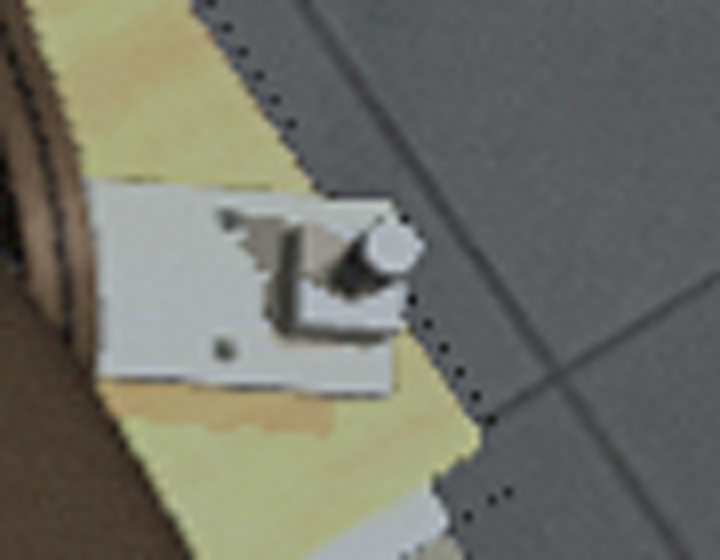

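Run:
```python
from h import *
np.set_printoptions(precision=4,suppress=True)
e=np.array([-.105,-.9945,0])
def g(c,r,z): return atz('top',(c+.5)/8-.5+340,(r+.5)/8-.5+160,z)
for c,r,z,off in((403,205,.058,.155),(392,395,.058,.155),(393,246,.150,.135)):
    P=g(c,r,z); print(P,P@e, 'line',P@e-off)
P=tc(683,482,.058); print('start outer',P@e, tc(672,625,.058)@e)
```

```text
[ 0.4942 -0.0678  0.058 ] 0.015508995065258187 line -0.1394910049347418
[ 0.4369 -0.0601  0.058 ] 0.0139218848346475 line -0.1410781151653525
[ 0.4644 -0.0378  0.15  ] -0.011132338470587467 line -0.1461323384705875
start outer -0.14336108058793293 -0.1445115582539412
```

Remaining distance to the edge: 14.5 mm from the side view directly, and 13.1 mm from the start measurement plus travel. I'll move 1.3 cm.

>>> {"name": "play_rows", "arguments": {"steps": [{"claw": 1,"tx": 0,"ty": 0,"tz": -0.3,"ax": 0,"ay": 0,"az": 0},{"claw": 1,"tx": 0,"ty": 0,"tz": -0.7,"ax": 0,"ay": 0,"az": 0},{"claw": 1,"tx": 0,"ty": 0,"tz": -1.1,"ax": 0,"ay": 0,"az": 0},{"claw": 1,"tx": 0,"ty": 0,"tz": -1.3,"ax": 0,"ay": 0,"az": 0},{"claw": 1,"tx": 0,"ty": 0,"tz": -1.3,"ax": 0,"ay": 0,"az": 0},{"claw": 1,"tx": 0,"ty": 0,"tz": -1.3,"ax": 0,"ay": 0,"az": 0},{"claw": 1,"tx": 0,"ty": 0,"tz": -1.3,"ax": 0,"ay": 0,"az": 0}]}}

```text
time: 13.05
eef_pos: [0.4878, 0.1474, 0.0391]
tcp_rot: [-0.706, 0.037, -0.038, 0.706]
contact_force: [0.9, 4.0, 5.7]
opening: 0.146
```

Run:
```python
from h import *
np.set_printoptions(precision=4,suppress=True)
s=ctrl.get_state(); print(s['time'],s['eef_pos'],s['opening'],s['contact_force'],s['wrist_torque'],s['dq'])
e=np.array([-.105,-.9945,0]);n=np.array([.9945,-.105,0]); p=np.array(s['eef_pos']); print('travel',(p-[.505,.315,.039])@e,'line by tcp',p@e+.067)
im,d=grab('side','side16'); crop('side16',230,190,340,290,7)
# contrast-enlarged
c=cv2.resize(im[222:264,252:332],None,fx=9,fy=9,interpolation=cv2.INTER_CUBIC); cv2.imwrite('pics/side16_e.png',cv2.convertScaleAbs(c,alpha=1.6,beta=10))
g=im.astype(np.float32).mean(2)
for k in(-.02,-.01,0,.01,.02):
    t=np.arange(-.012,.012,.0005); b=e*(-.131)+n*(.481*.9945-.094*.105+k); b[2]=.058
    uv=proj('side',b+t[:,None]*e).astype(np.float32); v=cv2.remap(g,uv[:,:1],uv[:,1:],cv2.INTER_LINEAR).ravel()
    w=np.clip(np.median(v)-v-5,0,None); print('line along',-.131+(w*t).sum()/w.sum(), v.min())
# plate heights by depth, far and near
P=np.array([atd('side',u,v,d[v,u]) for v in range(225,330) for u in range(265,345)])
q=P[(abs(P[:,2]-.058)<.012)&(abs(P@n-(.481*.9945-.094*.105))<.025)]
for a in np.arange(-.15,.01,.02):
    r=q[abs(q@e-a)<.01]; print('z at',round(a,2),np.median(r[:,2]) if len(r) else None,len(r))
```

```text
13.05 [0.4878 0.1474 0.0391] 0.14590036689325434 [0.921  3.9805 5.6534] [ 0.6031 -0.0811 -0.0571] [ 0.0019  0.0017 -0.0007  0.0003  0.0005  0.0011]
travel 0.168487832354137 line by tcp -0.130804667645863
line along -0.13246926118342617 110.1302
line along -0.1325957098082113 111.475914
line along -0.13251096379188074 107.27019
line along -0.13220613321451477 99.640625
line along -0.13221639533788804 103.80924
z at -0.15 0.05836773473343937 185
z at -0.13 0.05812081184567286 180
z at -0.11 0.05817255104672103 183
z at -0.09 0.05806439015375242 194
z at -0.07 0.058083486969110365 195
z at -0.05 0.05799909964449851 168
z at -0.03 0.0584831094599062 93
z at -0.01 0.05874115857984297 62
```

View pics/side16_e.png

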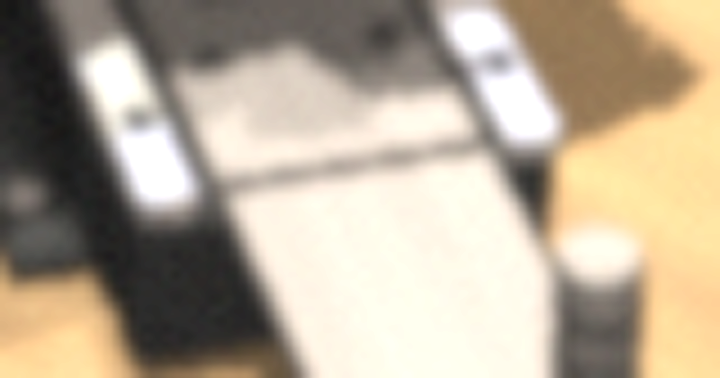

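View pics/side16_c230_190.png

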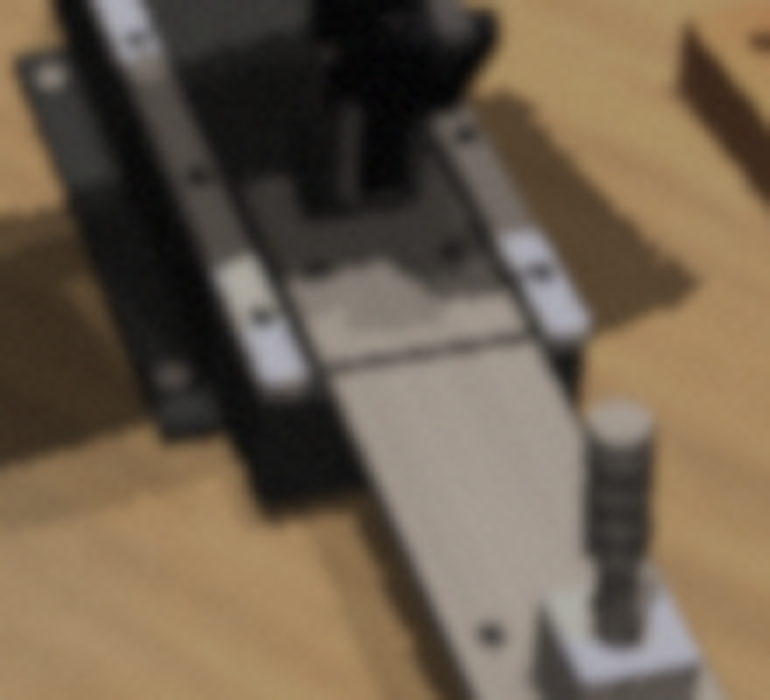

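The line is now 1–2.5 mm short of the edge, and the plate is level (surface z 0.058 along its whole length). One more 2 mm nudge, then let it settle.

>>> {"name": "play_rows", "arguments": {"steps": [{"claw": 1,"tx": 0,"ty": 0,"tz": -0.1,"ax": 0,"ay": 0,"az": 0},{"claw": 1,"tx": 0,"ty": 0,"tz": -0.2,"ax": 0,"ay": 0,"az": 0},{"claw": 1,"tx": 0,"ty": 0,"tz": -0.2,"ax": 0,"ay": 0,"az": 0},{"claw": 1,"tx": 0,"ty": 0,"tz": -0.2,"ax": 0,"ay": 0,"az": 0},{"claw": 1,"tx": 0,"ty": 0,"tz": -0.2,"ax": 0,"ay": 0,"az": 0},{"claw": 1,"tx": 0,"ty": 0,"tz": -0.2,"ax": 0,"ay": 0,"az": 0}]}}

```text
time: 13.6
eef_pos: [0.4877, 0.1458, 0.0391]
tcp_rot: [-0.706, 0.037, -0.038, 0.707]
contact_force: [1.0, 6.0, 6.3]
opening: 0.147
```

Run:
```python
from h import *
np.set_printoptions(precision=4,suppress=True)
s=ctrl.get_state(); print(s['time'],s['eef_pos'],s['opening'],s['contact_force'],s['dq'])
e=np.array([-.105,-.9945,0]);n=np.array([.9945,-.105,0]); p=np.array(s['eef_pos']); print('line by tcp',p@e+.067)
im,d=grab('side','side17')
c=cv2.resize(im[190:290,230:340],None,fx=7,fy=7,interpolation=cv2.INTER_CUBIC); cv2.imwrite('pics/side17_e.png',cv2.convertScaleAbs(c,alpha=1.5,beta=10))
g=im.astype(np.float32).mean(2)
def samp(a,k):
    b=a[:,None]*e+n*k; b[:,2]=.058; uv=proj('side',b).astype(np.float32); return cv2.remap(g,uv[:,:1],uv[:,1:],cv2.INTER_LINEAR).ravel()
k0=.481*.9945-.094*.105
for k in(-.02,-.01,0,.01,.02):
    t=np.arange(-.142,-.118,.0005); v=samp(t,k0+k); w=np.clip(np.median(v)-v-5,0,None); print('line',(w*t).sum()/w.sum())
kb=(.4813*.9945-.0795*.105)
for k in(-.042,-.039,-.036,.036,.039,.042):
    t=np.arange(-.15,-.115,.0005); v=samp(t,kb+k); i=np.gradient(v).argmin(); print('rail end',k,t[i], 'half-top fall start',t[np.where(v<v[:10].mean()*.85)[0][0]])
P=np.array([atd('side',u,v,d[v,u]) for v in range(225,330) for u in range(265,345)])
q=P[(abs(P[:,2]-.058)<.012)&(abs(P@n-k0)<.025)]
for a in(-.14,-.1,-.06,-.02,.01):
    r=q[abs(q@e-a)<.01]; print('z at',a,np.median(r[:,2]) if len(r) else None)
h=P[(P[:,2]>.1)&(abs(P[:,2]-.13)<.04)]; print('pin top z',np.percentile(h[:,2],98), h[h[:,2]>.146].mean(0), h[(h[:,2]>.09)&(h[:,2]<.11)].mean(0))
```

```text
13.6 [0.4877 0.1458 0.0391] 0.14682902998623576 [1.0084 6.049  6.2818] [ 0.0001 -0.0002 -0.0007  0.0005  0.0023 -0.0002]
line by tcp -0.12923039166817135
line -0.13087886054764636
line -0.13095287114884216
line -0.13104391973106666
line -0.13069553786870314
line -0.13057113361431058
rail end -0.042 -0.12799999999999997 half-top fall start -0.13199999999999998
rail end -0.039 -0.13149999999999998 half-top fall start -0.13249999999999998
rail end -0.036 -0.13099999999999998 half-top fall start -0.13249999999999998
rail end 0.036 -0.12899999999999998 half-top fall start -0.13099999999999998
rail end 0.039 -0.12949999999999998 half-top fall start -0.13099999999999998
rail end 0.042 -0.13149999999999998 half-top fall start -0.13199999999999998
z at -0.14 0.058188573884353445
z at -0.1 0.05815729332120617
z at -0.06 0.05823969673600976
z at -0.02 0.05828852576232835
z at 0.01 0.05875964227310709
pin top z 0.15103338194932947 [ 0.4594 -0.0518  0.1495] [ 0.4612 -0.0569  0.1043]
```

View pics/side17_e.png

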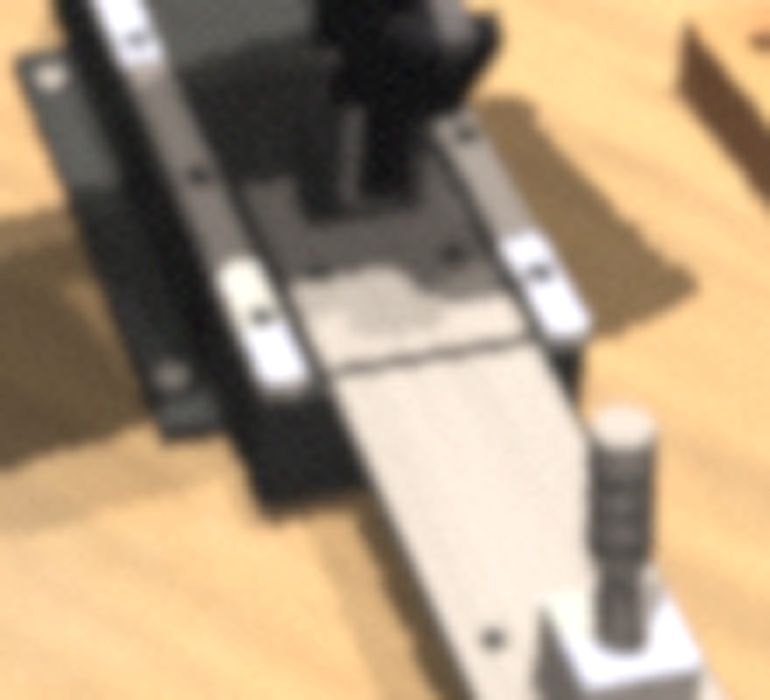

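View pics/side17.png

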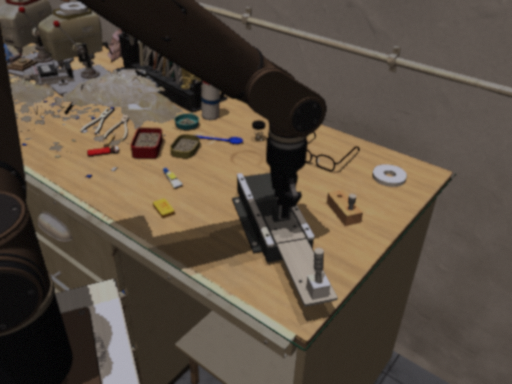

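The line is at −0.129 to −0.131 along the bed, against the edge at −0.130. The plate is level and still, the pin top is at z 0.150, and the grip is holding. Handing in.

Run:
```python
from plant import ctrl
print(ctrl.sign_off())
```

```text
the job is handed in; nothing more can be done
None
```

The job is handed in. The long pin stands released in the socket, and the plate is out with its dark line over the bed's outer edge, its bar still held in the gripper at 70 N. It took about 14 s of the 51 s allowed.

**Last checks**
- **Line:** within about 1.5 mm of the edge. Along the bed it measured −130.8 mm from the side camera and −129.2 mm from the gripper position. The edge measured −129.6 mm from the top camera and −128 to −131.5 mm from the side camera.
- **Plate:** level and resting on the bed. Its top face is at z ≈ 0.058 to 0.059 m along its whole length, and the arm was still.
- **Pin:** upright, with its top at z ≈ 0.150 m, which is what a fully seated pin should read. It was set down and let go while the line was about 170 mm short of the edge.
- **Other items:** the short pin still stands in the rack. The loupe and packet were never touched, and the packet showed no change in the last side picture; the arm hid the loupe there.

**Checks that disagreed**
- **Gripper height:** the reported tool height was about 30 mm lower than where the cameras showed the fingertips. I trusted the cameras for both grasps. At the bar there was no contact even when the reported height was below the plate's top face.
- **Line position from the top camera:** taken just before the last 1.5 cm of the slide, the plate's outer end and the pin's head put the line 2 to 4 mm either side of the other readings. I gave those less weight because they are near the picture's edge.

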